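Refit the service cover of a sloping control console

TASK

Put the loose metal service cover back on the sloping control console: hook its two tongues under the lip at the low edge of the opening, swing it down, press it home against the sprung interlock plunger until it sits flush in the panel, and turn its wing knob clockwise to the stop so that it stays locked. Let go of it, and leave the thread snips, the tape measure and the bundle of cards where they are.

Things in the scene. Friction and masses are not known exactly. Their poses are not given: they have to be found in the camera images.
- panel: Sloping face (24 degrees, rising along +x) of the fixed grey steel console, 232 mm deep, 130 wide, 50 high in front, 134 behind. Origin: centre of the opening, in the rim plane; x up the slope, y left, z straight out. Opening: x -93 to 93, y -57 to 57 mm. Seat: two side ledges 5 mm below the rim plane, |y| over 50, x over -50. Nothing taller stands beside the opening.
- lip_edge (a point): Inner edge of the retaining lip along the opening's low side, at its underside: x -74, y 0, z +0.5 mm in the panel's frame (axes as the panel's). The lip spans the full width, covers x -93 to -74 and is 4 mm thick. Under it is free room to 24 mm below the rim plane; a stop wall stands at x -93.
- lug_slot (a point): Middle of the lug slot in the steel bracket inside the opening, at the bracket's top: x 60, y 0, z -11 mm in the panel's frame (axes as the panel's). The slot measures 35 mm along x, 13 mm along y. The bracket spans x 38 to 93, y -26 to 26 and is 4 mm thick, free beneath.
- cover: Loose light-grey metal cover, 0.37 to 0.6 kg. Origin: middle, level with the feet of its two flanges, on which it stands level on the table (flanges: x -45 to 76, outer faces at y +-47.5). Plate: 18 to 22 mm above the origin, x -73 to 91, y -55 to 55 mm; x points from tongues to knob. Fitted: axes parallel to the panel's, origin 23 mm below the rim plane, x and y 0 with 2 mm play all round.
- tongue_tips (a point): Midway between the tips of the cover's two tongues (x -91, y 0, z 20 mm in the cover's frame, half-way through the plate's thickness). The tongues, each 26 mm wide and 4 mm thick, at y -30 and 30, lie in the plate's plane and stick out 18 mm. To get them under the lip and the lugs over the rim the cover goes in with its knob end raised about 12 degrees against the panel.
- cover_handle (a point): Middle of the bar of the black strap handle on the cover: x -8, y 0, z 48 mm in the cover's frame (axes as the cover's), 26 mm above the plate. The bar is 12 mm along x, 90 mm along y (66 mm free between its legs) and 16 mm high.
- cover_low_end (a point): Point on top of the cover plate at its edge with the tongues (x -73, y 0, z 22 mm in the cover's frame). Fitted, it lies 1 mm below the rim plane, or up to 1.5 mm above when the spring lifts the cover against lip and bracket.
- cover_high_end (a point): Point on top of the cover plate at its edge beside the knob (x 91, y 0, z 22 mm in the cover's frame). Fitted, it lies 1 mm below the rim plane when pressed down, up to about 2 mm above once let go, locked.
- knob_grip (a point): Grip point of the black wing knob, on its axis, 26 mm above the plate (x 60, y 0, z 48 mm in the cover's frame); turns with the knob. The wing is 48 mm long along this point's x, 12 mm thick along its y, its top 8 mm higher than the point; a disc 40 mm across, 4 mm high, lies under it.
- knob_lugs (a point): Middle of the foot of the knob's crossbar under the cover (x 60, y 0, z 1.5 mm in the cover's frame). Its two ends are the lugs: bar 30 mm long parallel to the wing, 8 mm wide, 4.5 mm high, its top 12 mm below the plate. Not over the slot, the lugs rest on the bracket and the knob end stands about 10 mm too high.
- lock_knob (a joint): Angle of the wing knob in the cover, rad. 0 open: wing and lugs along the cover's x, white line at the green dot, lugs fit the slot. It grows clockwise seen from above; 1.4 = stop, locked, line at the red dot. Starts in between, stays where left (friction 0.05 N m). Lugs turn under the bracket only while the cover is pressed down on its seat (2 mm to spare).
- interlock (a joint): Travel of the red sprung plunger, 12 mm across, that stands in the opening at x 22, y 0 of the panel, m. 0 = free, top 2 mm above the rim plane; 0.007 with the cover on its seat. Pushes back with 6 N at first, 12 N at 0.007, and so lifts the knob end of an unlocked cover by some 9 mm.
- snips: Bystander: small thread snips with red grips, 31 x 107 x 8 mm, lying flat; origin under the middle.
- tape_measure: Bystander: yellow pocket tape measure, 57 x 73 x 27 mm; origin under the middle.
- card_bundle: Bystander: banded bundle of printed cards, 66 x 103 x 24 mm; origin under the middle.
Not all that is in view belongs to the job. There is more than one size of the cover; the job needs the larger.

How it is judged:
At the end, for the whole second after the job is handed in: Cover flush in the panel: both ends of its plate within 3.5 mm of the rim plane, low edge within 6 mm of its place along the slope, parallel within 0.06 rad; knob at 1.25 rad or more; interlock pressed over 3.5 mm; cover at rest. Snips, tape measure, cards never moved over 30 mm (z of cover_low_end in the frame of panel between -0.0035 and 0.0035 m and z of cover_high_end in the frame of panel between -0.0035 and 0.0035 m and x of cover_low_end in the frame of panel between -0.079 and -0.067 m and angle between the x axis of cover and the x axis of panel, either way round below 0.06 rad and angle between the z axis of cover and the z axis of panel, either way round below 0.06 rad and value of joint lock_knob above 1.25 rad and value of joint interlock above 0.0035 m and linear speed of cover below 0.02 m/s); the robot touches nothing.
It fails at once if the thread snips are moved by more than 30 mm (distance of snips from where it was at the start of the episode above 0.03 m).
It fails at once if the tape measure is moved by more than 30 mm (distance of tape_measure from where it was at the start of the episode above 0.03 m).
It fails at once if the card bundle is moved by more than 30 mm (distance of card_bundle from where it was at the start of the episode above 0.03 m).
It also fails if it takes over 56 s, if anything falls off the work surface, if the arm or the gripper's body presses on something with over 40 N, if the wrist force passes 120 N, or if a joint passes its speed limit or range.

ROBOT

A 7-joint arm with a two-finger parallel gripper is mounted at the origin on a cart in front of the work surface, level with it; the furniture and walls round the work are solid. World frame = base frame: x ahead of the robot, y to its left, z up, the work surface at z = 0. Lengths are in m, angles in rad, forces in N, time in s.
With the tool pointing down it reaches from about 0.4 to 0.925 m from the base axis. Payload 4.1 kg.
Tool frame: the origin (TCP) lies between the finger pads; the fingertips stand 11 mm ahead of it and the grasp point (between the pads) lies 8 mm behind it; z points along the fingers, y is the direction in which the jaws open and shut (so a half turn about z gives the same grasp; the last joint's range is limited). The gripper opens to 85 mm and grips with 20 to 120 N. Pads are 22 mm wide; open, the fingers measure 114 mm over their backs; the gripper's body (76 mm by 85 mm) begins 54 mm behind the grasp point. The pads swing forward as they close: fully open they stand 13 mm farther back than shut.
Start: joints at [1.082, 0.398, 0.045, 1.537, -0.019, 1.207, -0.051], TCP at [0.247, -0.601, 0.242] pointing down, gripper open.
Joint ranges: [-2.82, 2.82], [-0.49, 2.23], [-1.37, 1.46], [0, 2.46], [-1.36, 4.5], [0.23, 2], [-2.94, 2.94]. Speed limits (rad/s): [2.57, 2.57, 3.14, 3.14, 3.14, 3.14, 3.14].

INTERFACE

Orientations are given as a rotation vector (axis times angle).
In Python, from bench import arm gives the robot as it stands.
- The arm moves only by the tool move_arm, never from a script. Its argument "motion" is text: rows parted by semicolons, each of 7 numbers parted by spaces: the turn, a rotation vector about the tool's x, y, z in degrees, then the shift along the tool's x, y, z in m, then the closure, from -1 (fully open) to 1 (shut), so that 0 is half open. In form: wx wy wz tx ty tz gripper; .... A call has 1 to 10 rows; each row shifts and turns the commanded pose from where the row before left it, along the tool's axes as they then stand; what a row does not reach is not made up. A row lasts 1/8 s, in which the tool goes at most 62.5 mm and 10.7 degrees, less where a joint would pass 70% of its speed; a pose out of reach is approached as far as the arm can. A call is refused whole if a number of a shift passes 0.0625 or a number of a turn 10.7, either way. A call with a gripper value outside its range is refused whole. The fingers move at their own pace and stop on an object; "newtons" is the grip in N (left out, the last holds). Time passes only in rows, so rows that do not move let the fingers close. It gives the time, the measured TCP pose, the force and the opening at its end, in the units of the state.
- arm.sense(): the state, without advancing time (a new reading comes with each control period).
- arm.snapshot(name): name is "scene" or "side" or "wrist"; returns a dict with "color" (480x640x3 uint8, red, green, blue), "vfov" (degrees; the focal length in pixels is half the picture's height over the tangent of half this angle, whatever the lens; pixels are square), "cx", "cy" (the principal point, pixels), "R" (3x3) and "t" (3): a world point X has camera coordinates R X + t; the wrist camera has in their place "T_tool_cam" (4x4, takes a point from camera to tool coordinates, whose origin is the TCP and whose axes are the flange's). Camera axes: x right, y down, z forward; pixel columns grow to the right and rows downward; lengths in m; the calibration is good to about 2 mm. A picture is of the moment at which its call begins: read the wrist's pose just before it. There is no depth.
- arm.sign_off(): hands the job in, once; it reports no verdict.
The state is a dict: "time": time; "joint_pos": joint angles; "qd": joint speeds; "joint_torque": joint torques, N m; "position": TCP position; "orientation": TCP orientation; "contact_force": force on the tool from outside, world axes, zero at the start; "wrist_torque": the same for the moment, N m; "opening": finger opening in m.
Only numpy, scipy, OpenCV 4.12 (cv2) and the standard library are available. Lean on these libraries where they do the work, as an engineer would, in place of code of your own. Each camera call takes 0.05 s, during which the arm holds its last target.

## Working session

There is one attempt and no reset: what is moved stays moved. The work goes in short steps, Python scripts to look and compute and a tool call to move; the robot and the scene stay as the last step left them, time stands still between calls to the robot, and variables do not carry over. Pictures are saved under pics/ and viewed, and the job is handed in when it is done.

Besides the shell and the picture viewer there is one more tool, called after "Request:" in YAML: its name, and indented under it one key for each argument. move_arm: Moves the arm, as the interface text tells. Its arguments: {"type":"object","properties":{"motion":{"type":"string"},"newtons":{"type":"number"}},"required":["motion"]}

```bash
mkdir -p pics; ls
python3 - <<'E'
from bench import arm
import cv2,numpy as np
print(arm.sense())
for n in ["scene","side","wrist"]:
    s=arm.snapshot(n)
    cv2.imwrite(f"pics/{n}0.png",s["color"][:,:,::-1])
    print(n,{k:(np.round(v,4).tolist() if hasattr(v,'shape') else v) for k,v in s.items() if k!="color"})
E
```

```text
pics
{'time': 0.0, 'joint_pos': array([ 1.08199252,  0.39917272,  0.04504857,  1.53787208, -0.01870131,
        1.20691117, -0.05069267]), 'qd': array([ 0.00076381,  0.00043893, -0.00041401, -0.00065736, -0.00094578,
        0.00052387, -0.00047434]), 'joint_torque': array([-8.76162085e-04, -4.75134373e+01,  1.36421911e+00, -2.54225510e+01,
        1.15402916e-02,  9.29358270e-03,  1.36030911e-05]), 'position': array([ 0.24678513, -0.60066684,  0.24127973]), 'orientation': array([-3.08024178e+00, -6.08232887e-01,  8.01564003e-04]), 'contact_force': array([-1.56385146, -0.1057248 ,  0.3545051 ]), 'wrist_torque': array([ 0.02463186, -0.0020873 ,  0.01390238]), 'opening': 0.08575085763092603}
scene {'vfov': 52.61642344967763, 'cx': 315.65033591521933, 'cy': 232.23261628026324, 'R': [[-0.5767, -0.8167, 0.021], [-0.5442, 0.3649, -0.7555], [0.6093, -0.4471, -0.6548]], 't': [0.2625, 0.3602, 0.968]}
side {'vfov': 51.14913796918337, 'cx': 315.58771182344327, 'cy': 245.61729487402903, 'R': [[-0.92, -0.3917, -0.011], [-0.188, 0.4659, -0.8646], [0.3438, -0.7934, -0.5023]], 't': [0.4697, 0.1762, 0.9363]}
wrist {'vfov': 63.10434294472129, 'cx': 322.86483859741037, 'cy': 239.28421498806597, 'T_tool_cam': [[0.0006, -0.9618, -0.2736, 0.0696], [1.0, 0.0006, -0.0002, -0.0016], [0.0004, -0.2736, 0.9618, -0.1322], [0.0, 0.0, 0.0, 1.0]]}
```

View pics/scene0.png

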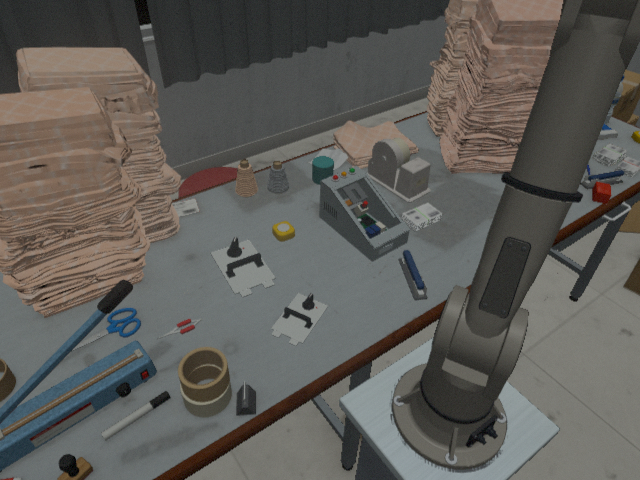

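View pics/side0.png

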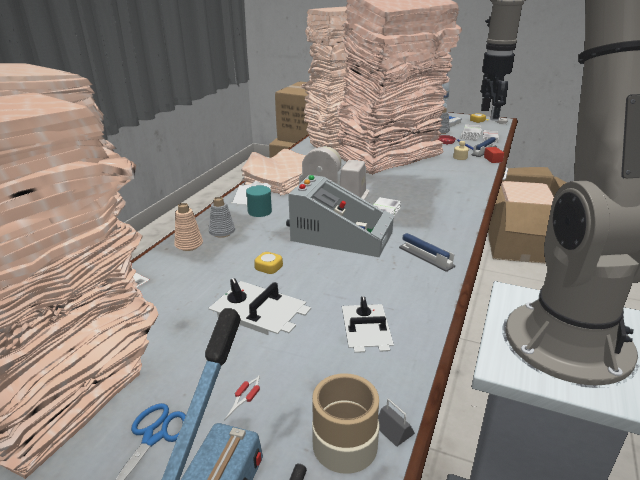

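View pics/wrist0.png

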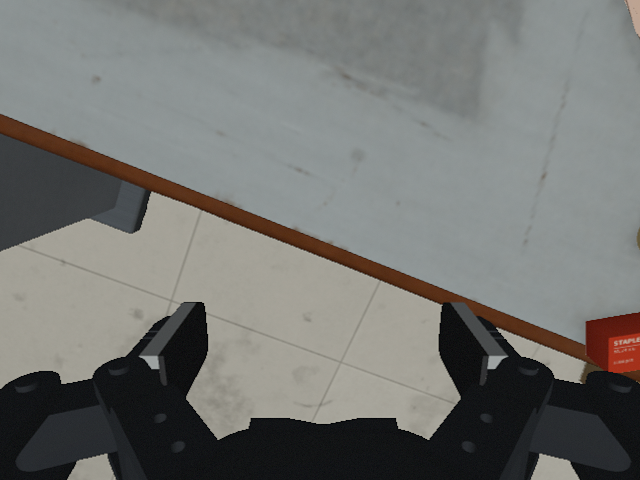

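The scene view shows the console near (362,215), the larger cover near (243,266), the smaller one at (300,317), the snips at (182,327), the tape at (284,230) and the cards at (422,215). I'll zoom in next.

```bash
cat > h.py <<'E'
import numpy as np,cv2
from scipy.spatial.transform import Rotation as Ro
def cam(s,pose=None):
    f=240/np.tan(np.radians(s["vfov"])/2)
    K=np.array([[f,0,s["cx"]],[0,f,s["cy"]],[0,0,1.]])
    if "R" in s: return K,np.array(s["R"]),np.array(s["t"])
    p,o=pose; T=np.eye(4);T[:3,:3]=Ro.from_rotvec(o).as_matrix();T[:3,3]=p
    W=np.linalg.inv(T@np.array(s["T_tool_cam"])); return K,W[:3,:3],W[:3,3]
def ray(c,uv):
    K,R,t=c; d=R.T@np.linalg.inv(K)@np.array([uv[0],uv[1],1.]); return -R.T@t,d/np.linalg.norm(d)
def onz(c,uv,z):
    o,d=ray(c,uv); return o+d*(z-o[2])/d[2]
def tri(c1,a,c2,b):
    A=[];B=[]
    for c,uv in((c1,a),(c2,b)):
        o,d=ray(c,uv);P=np.eye(3)-np.outer(d,d);A.append(P);B.append(P@o)
    x=np.linalg.lstsq(np.vstack(A),np.hstack(B),rcond=None)[0]
    return x,[np.linalg.norm(P@x-b) for P,b in zip(A,B)]
def proj(c,X):
    K,R,t=c; q=K@(R@np.array(X)+t); return q[:2]/q[2]
def crop(img,x0,y0,w,h,k,name):
    im=cv2.resize(img[y0:y0+h,x0:x0+w],None,fx=k,fy=k,interpolation=cv2.INTER_CUBIC)
    cv2.imwrite(name,im[:,:,::-1])
E
python3 - <<'E'
from bench import arm
from h import *
s=arm.snapshot("scene");d=arm.snapshot("side")
np.save("scene.npy",s["color"]);np.save("side.npy",d["color"])
crop(s["color"],195,225,100,75,8,"pics/sc1.png")
crop(d["color"],200,265,120,80,6,"pics/si1.png")
crop(s["color"],305,160,120,100,6,"pics/sc2.png")
crop(d["color"],275,165,130,95,6,"pics/si2.png")
import pickle
pickle.dump({k:{a:b for a,b in v.items()} for k,v in(("s",s),("d",d))},open("snap0.pkl","wb"))
E
```

```text
(no output)
```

View pics/sc1.png

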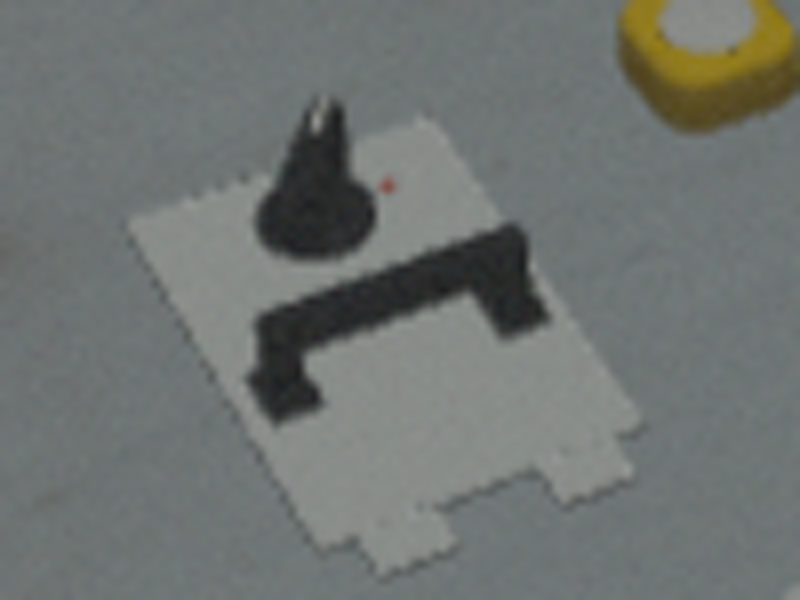

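View pics/si1.png

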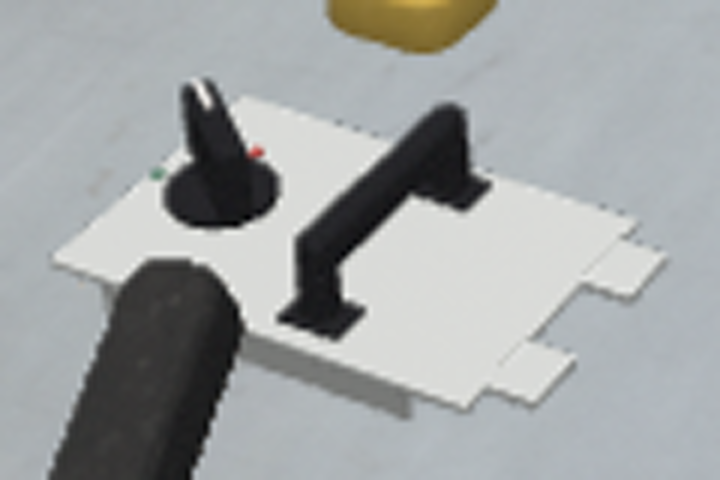

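View pics/sc2.png

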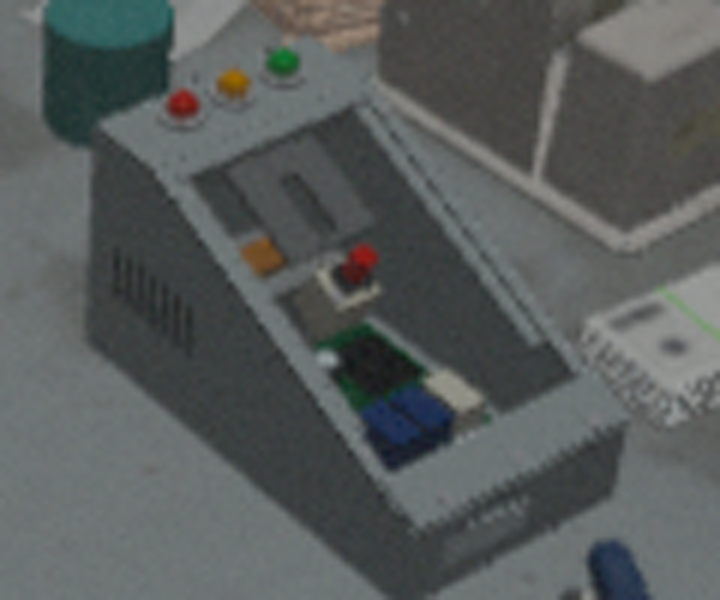

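View pics/si2.png

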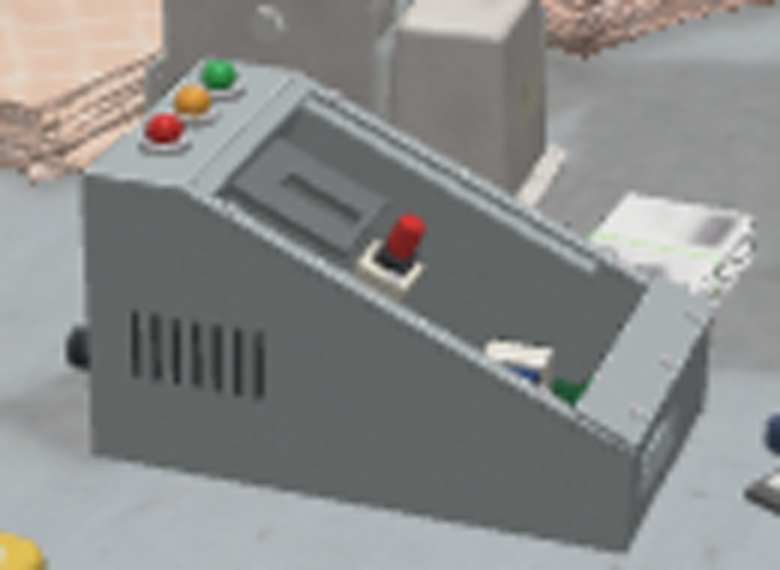

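Run:
```python
from h import *
import pickle
P=pickle.load(open("snap0.pkl","rb"));S=cam(P["s"]);D=cam(P["d"])
sc=lambda p,o,k:(np.array(p)+.5)/k+np.array(o)-.5
print("cover corners KL,KR,LR,LL")
for a,b in(((128,222),(52,258)),((428,118),(245,95)),((645,425),(638,222)),((320,548),(470,408))):
    a=sc(a,(195,225),8);b=sc(b,(200,265),6)
    print(onz(S,a,.022).round(4),onz(D,b,.022).round(4),*[np.round(q,4) for q in tri(S,a,D,b)])
print("console")
for n,a,b,z in(("frontN",(415,530),(632,442),.05),("frontF",(628,425),(712,310),.05),("creaseN",(158,175),(185,188),.134),("creaseF",(372,92),(305,73),.134),
  ("backN",(98,125),(85,175),.134),("bottomN",(408,600),(628,548),0.)):
    a=sc(a,(305,160),6);b=sc(b,(275,165),6)
    print(n,onz(S,a,z).round(4),onz(D,b,z).round(4),*[np.round(q,4) for q in tri(S,a,D,b)])
print("op")
for n,a,b in(("plung",(362,255),(410,228)),):
    a=sc(a,(305,160),6);b=sc(b,(275,165),6)
    print(n,*[np.round(q,4) for q in tri(S,a,D,b)])
```

```text
cover corners KL,KR,LR,LL
[0.6629 0.1911 0.022 ] [0.66   0.1939 0.022 ] [0.6629 0.191  0.0204] [0.0012 0.0012]
[0.6531 0.0848 0.022 ] [0.6498 0.0859 0.022 ] [0.6504 0.0859 0.023 ] [0.0012 0.0012]
[0.4901 0.0992 0.022 ] [0.488  0.1021 0.022 ] [0.49   0.0991 0.0205] [0.0011 0.0011]
[0.5013 0.2066 0.022 ] [0.497  0.2095 0.022 ] [0.4991 0.2075 0.0218] [0.0018 0.0018]
console
frontN [ 0.4146 -0.1542  0.05  ] [ 0.4123 -0.156   0.05  ] [ 0.4114 -0.1512  0.0532] [0.0006 0.0006]
frontF [ 0.4141 -0.2796  0.05  ] [ 0.414  -0.2784  0.05  ] [ 0.4145 -0.2802  0.0492] [0.0002 0.0002]
creaseN [ 0.594  -0.1448  0.134 ] [ 0.5953 -0.1414  0.134 ] [ 0.5982 -0.1481  0.1304] [0.0003 0.0003]
creaseF [ 0.5917 -0.2677  0.134 ] [ 0.5957 -0.2682  0.134 ] [ 0.5962 -0.2713  0.1315] [0.0013 0.0013]
backN [ 0.6406 -0.1452  0.134 ] [ 0.6374 -0.138   0.134 ] [ 0.6428 -0.1473  0.1304] [0.0013 0.0013]
bottomN [ 0.4198 -0.1611  0.    ] [ 0.412  -0.1587  0.    ] [ 0.413  -0.1554  0.0046] [0.0029 0.0029]
op
plung [ 0.5285 -0.214   0.0986] [0.0022 0.0022]
```

```bash
cat > plan.py <<'E'
import numpy as np,sys
from scipy.spatial.transform import Rotation as Ro, Slerp
# tool matrix for: jaw axis (tool y) along yaw a (deg) with tool pitched back by p deg (fingers lean outward): cover-like frame
def frame(yaw,pitch):
    """cover/panel frame R (x axis at yaw, raised by pitch deg) -> tool R with y=cover x, x=cover y, z=-cover z"""
    C=Ro.from_euler('ZY',[yaw,-pitch],degrees=True).as_matrix()
    return C,np.column_stack([C[:,1],C[:,0],-C[:,2]])
def rows(p0,R0,p1,R1,n,g,dec=4,after=False):
    """n rows from pose0 to pose1; returns text, rounding carried"""
    sl=Slerp([0,1],Ro.from_matrix([R0,R1])); out=[]; p=np.array(p0,float);R=np.array(R0)
    for i in range(1,n+1):
        s=i/n; pt=np.array(p0)+s*(np.array(p1)-p0); Rt=sl(s).as_matrix()
        w=np.degrees(Ro.from_matrix(R.T@Rt).as_rotvec()).round(1)
        d=(R.T@(pt-p)).round(dec)
        p=p+R@d; R=R@Ro.from_rotvec(np.radians(w)).as_matrix()
        out.append(" ".join(f"{v:g}" for v in list(w+0)+list(d+0)+[g]))
    print("; ".join(out)); return p,R
def cur(arm):
    s=arm.sense(); return s,np.array(s["position"]),Ro.from_rotvec(s["orientation"]).as_matrix()
E
python3 - <<'E'
from bench import arm
from plan import *
s,p,R=cur(arm)
_,R1=frame(0,0)
rows(p,R,[.48,-.21,.28],R1,9,-1)
E
```

```text
0 0 -7.5 0.0405 -0.0303 -0.0042 -1; 0 0 -7.5 0.0441 -0.0249 -0.0042 -1; 0 0 -7.6 0.0469 -0.0188 -0.0042 -1; 0 0 -7.5 0.049 -0.0125 -0.0043 -1; 0 0 -7.5 0.0502 -0.0059 -0.0042 -1; 0 0 -7.5 0.0506 0.0006 -0.0042 -1; 0 0 -7.5 0.0501 0.0073 -0.0042 -1; 0 0 -7.5 0.0486 0.0137 -0.0042 -1; 0 0 -7.6 0.0465 0.0199 -0.0042 -1
```

Request:
move_arm:
  motion: "0 0 -7.5 0.0405 -0.0303 -0.0042 -1; 0 0 -7.5 0.0441 -0.0249 -0.0042 -1; 0 0 -7.6 0.047 -0.0188 -0.0042 -1; 0 0 -7.5 0.049 -0.0125 -0.0043 -1; 0 0 -7.5 0.050 -0.006 -0.0042 -1; 0 0 -7.5 0.0506 0.0006 -0.0042 -1; 0 0 -7.5 0.050 0.0073 -0.0042 -1; 0 0 -7.5 0.0486 0.0137 -0.0042 -1; 0 0 -7.6 0.0465 0.02 -0.0042 -1; 0 0 0 0 0 0 -1"

```text
time: 1.5
position: [0.4825, -0.2054, 0.2809]
orientation: [2.21, 2.232, 0.004]
contact_force: [0.5, -1.0, -0.6]
opening: 0.0854
```

Run:
```python
from bench import arm
from plan import *
import cv2,pickle
s,p,R=cur(arm)
w=arm.snapshot("wrist"); pickle.dump((w,p,s["orientation"]),open("w1.pkl","wb"))
print(s["time"],p,R.round(3),s["joint_pos"].round(3),abs(s["qd"]).max())
cv2.imwrite("pics/w1.png",w["color"][:,:,::-1])
```

```text
1.5 [ 0.48250399 -0.20544315  0.28087024] [[-0.01   1.     0.002]
 [ 1.     0.01   0.001]
 [ 0.001  0.002 -1.   ]] [ 0.657  0.158 -0.377  1.774  0.06   1.219  0.274] 0.0851085675071005
```

View pics/w1.png

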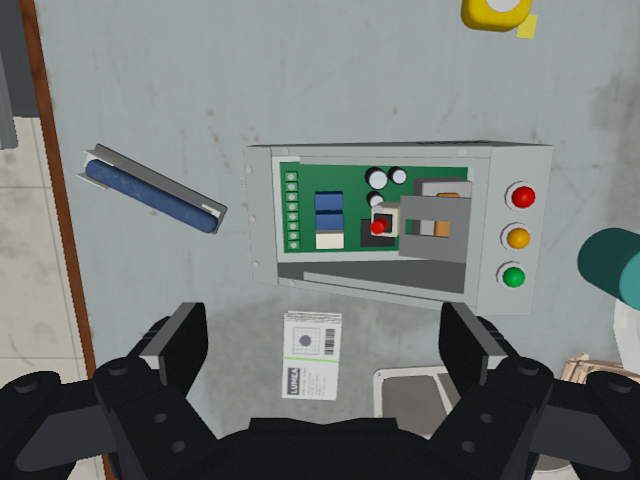

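The wrist view shows the console slope spanning about (245–490, 147–300) with the plunger at (378,227). The cards are at (311,355) and the tape at (497,10).

Run:
```python
import pickle
from h import *
w,p,o=pickle.load(open("w1.pkl","rb"))
crop(w["color"],235,135,160,120,5,"pics/w1a.png")
crop(w["color"],235,205,160,120,5,"pics/w1b.png")
crop(w["color"],390,135,165,190,3,"pics/w1c.png")
```

```text
(no output)
```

View pics/w1a.png

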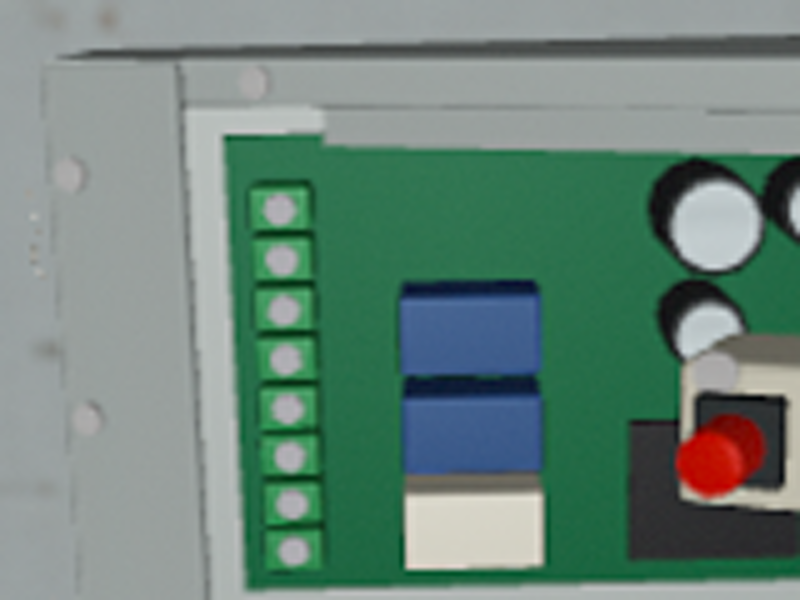

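View pics/w1b.png

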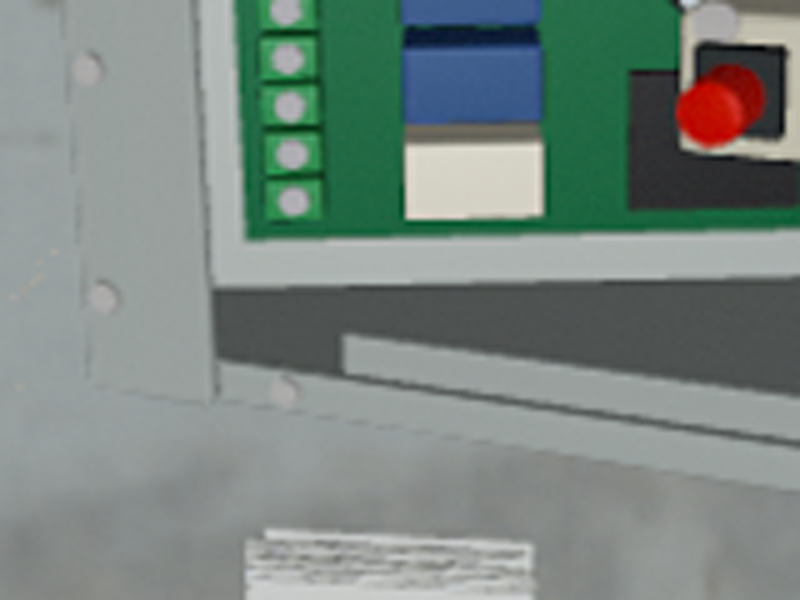

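View pics/w1c.png

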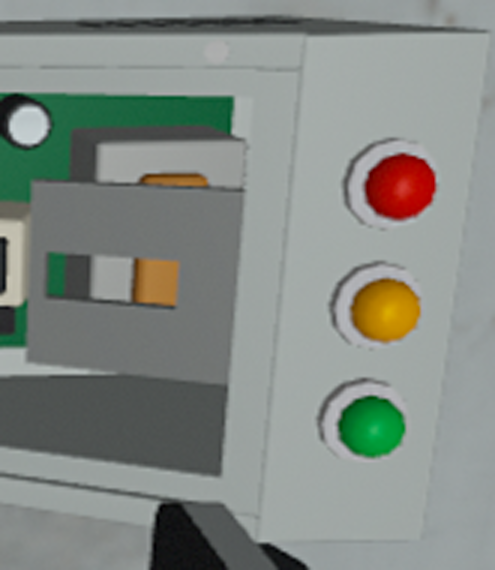

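```bash
cat > panel.py <<'E'
import pickle
from h import *
from scipy.optimize import least_squares
w,p,o=pickle.load(open("w1.pkl","rb"));W=cam(w,(p,o))
P=pickle.load(open("snap0.pkl","rb"));S=cam(P["s"]);D=cam(P["d"])
pts=[("A",(271,148),(-74,65,4.5)),("B",(277.6,285.6),(-74,-65,4.5)),("C",(300,164.4),(-50,50,-5)),("D",(303.6,272),(-50,-50,-5)),("D2",(303.6,280),(-50,-57,-5)),
("E",(377.4,227.4),(22,0,2)),("F1",(472.3,167.3),(93,50,-5)),("F2",(464,293.3),(93,-50,-5)),("G1",(491,146),(103.3,65,0)),("G2",(476.7,314.3),(103.3,-65,0)),
("H1",(401,195.7),(38,26,-11)),("H2",(399,255),(38,-26,-11)),("I1",(405.7,219.3),(42.5,6.5,-11)),("I2",(450,222.3),(77.5,6.5,-11))]
def RP(yaw,pitch): return Ro.from_euler('ZY',[yaw,-pitch],degrees=True).as_matrix()
def res(v):
    R=RP(v[3],24); return np.concatenate([proj(W,R@(np.array(m)/1000)+v[:3])-u for _,u,m in pts])
if __name__=="__main__":
    r=least_squares(res,[.505,-.213,.092,0],loss="soft_l1",x_scale=[.01,.01,.01,1])
    print(r.x.round(4)); 
    for (n,_,_),e in zip(pts,r.fun.reshape(-1,2)): print(n,res(r.x).reshape(-1,2)[[q[0] for q in pts].index(n)].round(1))
    v=r.x;R=RP(v[3],24)
    sc=lambda p,o,k:(np.array(p)+.5)/k+np.array(o)-.5
    for m,a,b in(((-103.3,65,0),(415,530),(632,442)),((-103.3,-65,0),(628,425),(712,310)),((103.3,65,0),(158,175),(185,188)),((103.3,-65,0),(372,92),(305,73)),((22,0,2),(362,255),(410,228))):
        X=R@(np.array(m)/1000)+v[:3]
        print(m,X.round(3),(proj(S,X)-sc(a,(305,160),6)).round(1),(proj(D,X)-sc(b,(275,165),6)).round(1))
E
python3 panel.py
```

```text
[ 0.5077 -0.2136  0.0903  1.9971]
A [-1.  -0.3]
B [0.7 1. ]
C [0.2 0.2]
D [ 0.9 -0.3]
D2 [ 1.2 -1.4]
E [-0.7  0.7]
F1 [ 1.9 -0.1]
F2 [0.1 0. ]
G1 [0.2 0.4]
G2 [-0.7  0.8]
H1 [-0.4 -0.6]
H2 [-0.2  0.5]
I1 [-0.4 -0.6]
I2 [-0.6 -0.6]
(-103.3, 65, 0) [ 0.411 -0.152  0.048] [0.1 1.6] [-0.   1.5]
(-103.3, -65, 0) [ 0.416 -0.282  0.048] [ 0.1 -0.1] [-0.3 -0.1]
(103.3, 65, 0) [ 0.6   -0.145  0.132] [-1.2 -0.6] [-1.  -0.3]
(103.3, -65, 0) [ 0.604 -0.275  0.132] [-0.8 -2.4] [-2.  -0.8]
(22, 0, 2) [ 0.527 -0.213  0.101] [0.3 0.5] [-0.1 -1.4]
```

Panel fit: origin about (0.508, -0.2136, 0.091), yaw 2.0°. All residuals are 2 px or less. Next I'll look at the cover from above.

Run:
```python
from bench import arm
from plan import *
s,p,R=cur(arm)
_,R1=frame(-5,0)
rows(p,R,[.56,.15,.25],R1,7,-1)
```

```text
0 0 0.8 0.0512 0.0115 0.0043 -1; 0 0 0.7 0.0513 0.0109 0.0044 -1; 0 0 0.8 0.0514 0.0102 0.0043 -1; 0 0 0.7 0.0516 0.0094 0.0044 -1; 0 0 0.8 0.0517 0.0089 0.0043 -1; 0 0 0.7 0.0518 0.0081 0.0044 -1; 0 0 0.8 0.0519 0.0075 0.0043 -1
```

Request:
move_arm:
  motion: "0 0 0.8 0.051 0.011 0.0044 -0.2; 0 0 0.7 0.051 0.011 0.0044 -0.2; 0 0 0.8 0.0515 0.010 0.0044 -0.2; 0 0 0.7 0.0515 0.0095 0.0044 -0.2; 0 0 0.8 0.0515 0.009 0.0044 -0.2; 0 0 0.7 0.052 0.008 0.0044 -0.2; 0 0 0.8 0.052 0.0075 0.0044 -0.2; 0 0 0 0 0 0 -0.2; 0 0 0 0 0 0 -0.2"

```text
time: 2.68
position: [0.5603, 0.1452, 0.2489]
orientation: [2.323, 2.114, -0.003]
contact_force: [-0.2, 0.4, -0.1]
opening: 0.0511
```

Run:
```python
from bench import arm
from plan import *
import cv2,pickle
s,p,R=cur(arm)
w=arm.snapshot("wrist"); pickle.dump((w,p,s["orientation"]),open("w2.pkl","wb"))
print(s["time"],p,R.round(3),s["joint_pos"].round(3),abs(s["qd"]).max(),s["opening"])
cv2.imwrite("pics/w2.png",w["color"][:,:,::-1])
```

```text
2.675 [0.56025468 0.14516397 0.24885664] [[ 0.094  0.996 -0.001]
 [ 0.996 -0.094 -0.002]
 [-0.002 -0.001 -1.   ]] [ 0.147  0.31  -0.591  1.689  0.185  1.2   -0.584] 0.022038519743344025 0.05112085014657041
```

View pics/w2.png

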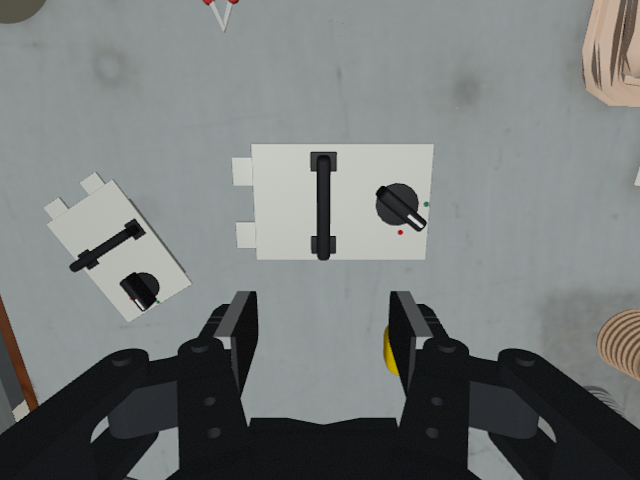

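The wrist view shows the plate corners at about (251,144), (433,145), (426,260) and (257,260), the handle bar at (323,205), and the wing from (380,190) to (421,226) with the white line at its front-right end.

Run:
```python
import pickle
from h import *
w,p,o=pickle.load(open("w2.pkl","rb"));W=cam(w,(p,o))
im=w["color"]; crop(im,365,170,80,80,8,"pics/w2k.png")
m=((im.min(2)>150)&(im[:,:,0].astype(int)>=im[:,:,2]-3)).astype(np.uint8); m=cv2.morphologyEx(m,cv2.MORPH_CLOSE,np.ones((3,3)))
roi=np.zeros_like(m);roi[135:270,225:440]=m[135:270,225:440]
cs=max(cv2.findContours(roi,0,2)[0],key=cv2.contourArea)
ap=cv2.approxPolyDP(cs,2.5,True)[:,0]; print(ap.tolist())
for u in ap: print(u,onz(W,u,.022)[:2].round(4))
hsv=cv2.cvtColor(im,cv2.COLOR_RGB2HSV)
for n,mm in(("green",(hsv[...,0]>40)&(hsv[...,0]<90)&(hsv[...,1]>100)),("red",((hsv[...,0]<8)|(hsv[...,0]>172))&(hsv[...,1]>120))):
    q=np.zeros(mm.shape,bool);q[150:255,370:440]=mm[150:255,370:440];y,x=np.nonzero(q)
    if len(x):print(n,x.mean(),y.mean(),len(x),onz(W,(x.mean(),y.mean()),.022)[:2].round(4))
```

```text
[[231, 158], [233, 185], [252, 185], [255, 221], [236, 222], [237, 247], [255, 247], [257, 259], [317, 259], [310, 253], [310, 236], [315, 235], [315, 172], [309, 170], [309, 152], [327, 150], [337, 152], [337, 171], [331, 172], [330, 235], [336, 236], [336, 253], [329, 259], [425, 259], [429, 208], [424, 207], [423, 202], [429, 201], [433, 144], [251, 144], [250, 157]]
[231 158] [0.4813 0.1974]
[233 185] [0.4792 0.1731]
[252 185] [0.4966 0.1715]
[255 221] [0.4946 0.1375]
[236 222] [0.4766 0.1383]
[237 247] [0.4737 0.1137]
[255 247] [0.491  0.1121]
[257 259] [0.4912 0.0999]
[317 259] [0.5491 0.0945]
[310 253] [0.5429 0.1012]
[310 236] [0.5447 0.1181]
[315 235] [0.5495 0.1186]
[315 172] [0.5554 0.1778]
[309 170] [0.5502 0.1801]
[309 152] [0.5518 0.196 ]
[327 150] [0.5681 0.1963]
[337 152] [0.5769 0.1937]
[337 171] [0.5754 0.1769]
[331 172] [0.5699 0.1765]
[330 235] [0.5638 0.1173]
[336 236] [0.5694 0.1158]
[336 253] [0.5679 0.0988]
[329 259] [0.5607 0.0934]
[425 259] [0.6533 0.0847]
[429 208] [0.6581 0.1347]
[424 207] [0.6535 0.1361]
[423 202] [0.6527 0.1409]
[429 201] [0.6582 0.1413]
[433 144] [0.6628 0.1926]
[251 144] [0.501  0.2078]
[250 157] [0.4984 0.1966]
green 420.625 201.625 16 [0.6505 0.1415]
red 397.85714285714283 227.8095238095238 21 [0.6284 0.1183]
```

View pics/w2k.png

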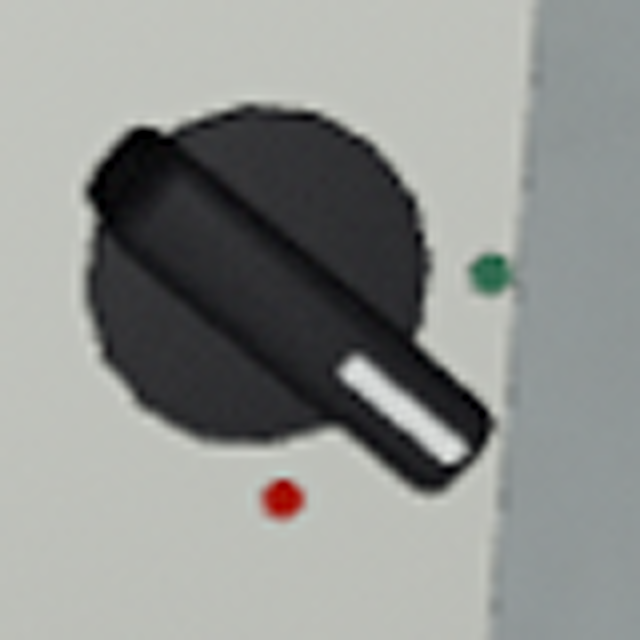

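Run:
```python
from bench import arm
from plan import *
s,p,R=cur(arm)
_,R1=frame(44.5,0)
p,R=rows(p,R,[.6278,.1416,.10],R1,6,.3)
rows(p,R,[.6278,.1416,.043],R1,2,.3)
```

```text
0 0 -8.3 0.0006 0.0112 0.0248 0.3; 0 0 -8.4 -0.001 0.0113 0.0249 0.3; 0 0 -8.3 -0.0026 0.0109 0.0248 0.3; -0.1 0.1 -8.3 -0.0042 0.0105 0.0248 0.3; 0 0 -8.3 -0.0057 0.0097 0.0248 0.3; 0 0 -8.4 -0.007 0.0088 0.0249 0.3
0 0 0 0 0 0.0285 0.3; 0 0 0 0 -0.0001 0.0285 0.3
```

Request:
move_arm:
  motion: "0 0 -8.3 0.0006 0.0112 0.0248 0.3; 0 0 -8.4 -0.001 0.0113 0.0248 0.3; 0 0 -8.3 -0.0026 0.011 0.0248 0.3; 0 0 -8.3 -0.0042 0.0105 0.0248 0.3; 0 0 -8.3 -0.0057 0.0097 0.0248 0.3; 0 0 -8.4 -0.007 0.0088 0.0248 0.3; 0 0 0 0 0 0 0.3; 0 0 0 0 0 0 0.3"

```text
time: 3.72
position: [0.6279, 0.1437, 0.1015]
orientation: [1.214, 2.897, -0.0]
contact_force: [0.4, 0.0, 0.0]
opening: 0.0295
```

Run:
```python
from bench import arm
from plan import *
import cv2,pickle
s,p,R=cur(arm)
w=arm.snapshot("wrist"); pickle.dump((w,p,s["orientation"]),open("w3.pkl","wb"))
print(s["time"],p,R.round(3),s["joint_pos"].round(3),abs(s["qd"]).max(),s["opening"])
cv2.imwrite("pics/w3.png",w["color"][:,:,::-1])
```

```text
3.725 [0.62794193 0.14369397 0.10145143] [[-0.701  0.713  0.001]
 [ 0.713  0.701 -0.001]
 [-0.001  0.    -1.   ]] [ 0.197  0.601 -0.684  1.674  0.433  1.023  0.146] 0.014189960651108958 0.029500543527672486
```

View pics/w3.png

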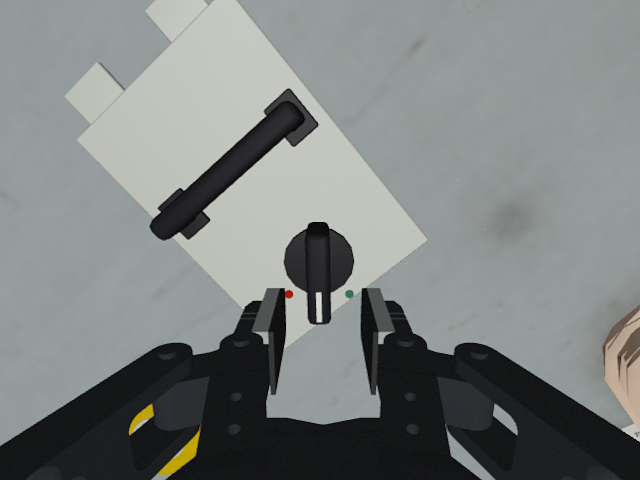

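The wing lies vertical at column 318, between jaws centred on about 320, so it's aligned.

Run:
```python
from bench import arm
from plan import *
from h import *
import pickle
w,p,o=pickle.load(open("w3.pkl","rb"));W=cam(w,(p,o))
k=onz(W,(319,260),.026);print(k, onz(W,(318,225),.056),onz(W,(319,322),.056))
s,p,R=cur(arm)
print("tool-frame offset",R.T@(k-p), R.T@(np.array([.6278,.1416,.026])-p))
```

```text
[0.62725351 0.14249309 0.026     ] [0.60780551 0.16207054 0.056     ] [0.64326613 0.12652153 0.056     ]
tool-frame offset [-0.00055818 -0.00191419  0.07594129] [-0.00157788 -0.00215182  0.07594253]
```

Request:
move_arm:
  motion: "0 0 0 -0.001 -0.002 0.029 0.3; 0 0 0 0 0 0.029 0.3; 0 0 0 0 0 0 0.3; 0 0 0 0 0 0 1; 0 0 0 0 0 0 1; 0 0 0 0 0 0 1"
  newtons: 25

```text
time: 4.53
position: [0.6278, 0.1431, 0.0444]
orientation: [1.208, 2.898, 0.001]
contact_force: [-1.3, -0.3, 5.6]
opening: 0.0114
```

Request:
move_arm:
  motion: "0 0 -7 0 0 0 1; 0 0 -9 0 0 0 1; 0 0 -9 0 0 0 1; 0 0 -9 0 0 0 1; 0 0 -8.5 0 0 0 1; 0 0 0 0 0 0 1; 0 0 0 0 0 0 0.3; 0 0 0 0 0 0 0.3; 0 0 0 0 0 -0.03 0.3; 0 0 0 0 0 -0.05 0.3"

```text
time: 5.78
position: [0.6257, 0.142, 0.1214]
orientation: [-0.075, -3.137, 0.002]
contact_force: [1.0, -0.4, -0.0]
opening: 0.0298
```

```bash
cat > look.py <<'E'
import sys,cv2,pickle
from bench import arm
from plan import *
n=sys.argv[1]; c=sys.argv[2] if len(sys.argv)>2 else "wrist"
s,p,R=cur(arm)
w=arm.snapshot(c); pickle.dump((w,p,s["orientation"]),open(n+".pkl","wb"))
print(s["time"],p.round(4),R.round(3).tolist(),s["joint_pos"].round(3),abs(s["qd"]).max().round(3),s["opening"],s["contact_force"].round(1),s["wrist_torque"].round(2))
cv2.imwrite(f"pics/{n}.png",w["color"][:,:,::-1])
E
python3 look.py w4
```

```text
5.775 [0.6257 0.142  0.1214] [[-0.999, 0.048, -0.004], [0.048, 0.999, -0.001], [0.004, -0.001, -1.0]] [ 0.32   0.636 -0.872  1.659  0.532  1.107  0.818] 0.613 0.029791588475483754 [ 1.  -0.4 -0. ] [-0.01 -0.03 -0.05]
```

View pics/w4.png

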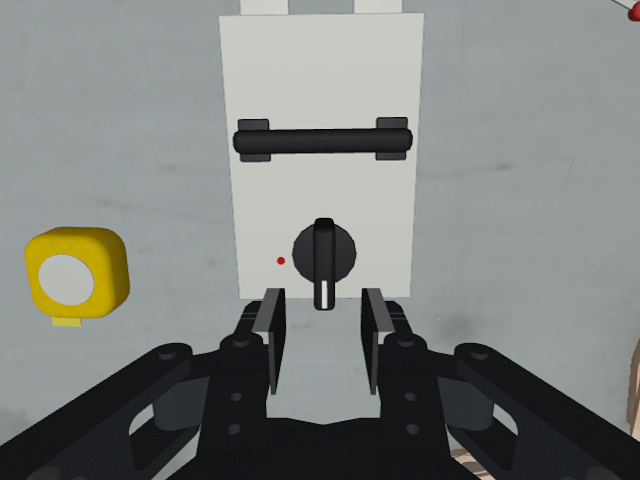

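The wing now lies along the cover's x axis and hides the green dot, so the knob is at about 0. I'll re-measure the cover and the handle bar.

Run:
```python
from bench import arm
from plan import *
from h import *
import pickle
w,p,o=pickle.load(open("w4.pkl","rb"));W=cam(w,(p,o))
q=[onz(W,u,.022) for u in((220,16),(424,13),(411,297),(239,298))]
for a in q: print(a.round(4))
d=(q[3]+q[2]-q[0]-q[1])[:2];print("yaw",np.degrees(np.arctan2(d[1],d[0])),np.linalg.norm(d)/2)
e=(q[1]-q[0])[:2];print(np.degrees(np.arctan2(e[1],e[0])), (sum(q)/4)[:2])
y=np.arctan2(d[1],d[0]);c=(sum(q)/4)[:2]; 
print("handle",c-.017*np.array([np.cos(y),np.sin(y)]), "bar", onz(W,(236,140),.056),onz(W,(412,138),.056))
s,p,R=cur(arm)
h=c-.017*np.array([np.cos(y),np.sin(y)])
_,R1=frame(np.degrees(y),0)
p,R=rows(p,R,[h[0],h[1],.115],R1,9,.3)
```

```text
[0.4957 0.095  0.022 ]
[0.4994 0.2032 0.022 ]
[0.6625 0.1985 0.022 ]
[0.6579 0.088  0.022 ]
yaw -2.0690749400735964 0.1627869475532312
88.01930190356998 [0.57887199 0.14615538]
handle [0.56188308 0.14676915] bar [0.55918835 0.10400098 0.056     ] [0.56234141 0.19029752 0.056     ]
0.1 0 9.9 0.0076 -0.0001 0.0016 0.3; 0 0.1 9.9 0.0075 -0.0015 0.0016 0.3; 0.1 0 10 0.0071 -0.0027 0.0016 0.3; 0 0 9.9 0.0065 -0.0039 0.0016 0.3; 0.1 0 9.9 0.0058 -0.0049 0.0017 0.3; 0.1 0.1 9.9 0.0048 -0.0059 0.0016 0.3; 0 0 10 0.0037 -0.0066 0.0016 0.3; 0.1 0 9.9 0.0026 -0.0071 0.0017 0.3; 0 0.1 9.9 0.0012 -0.0075 0.0016 0.3
```

Request:
move_arm:
  motion: "0.1 0 9.9 0.0076 0 0.0016 0.2; 0 0.1 9.9 0.0075 -0.0015 0.0016 0.2; 0.1 0 10 0.0071 -0.0027 0.0016 0.2; 0 0 9.9 0.0065 -0.004 0.0016 0.2; 0.1 0 9.9 0.0058 -0.005 0.0017 0.2; 0.1 0.1 9.9 0.0048 -0.006 0.0016 0.2; 0 0 10 0.0037 -0.0066 0.0016 0.2; 0.1 0 9.9 0.0026 -0.007 0.0017 0.2; 0 0 9.9 0.001 -0.0075 0.0016 0.2; 0 0 0 0 0 0 0.2"

```text
time: 7.08
position: [0.558, 0.1447, 0.1081]
orientation: [-2.256, -2.183, 0.014]
contact_force: [0.3, 1.2, 0.4]
opening: 0.0338
```

```bash
python3 look.py w5
```

```text
7.075 [0.558  0.1447 0.1081] [[0.033, 0.999, -0.008], [0.999, -0.033, -0.004], [-0.005, -0.008, -1.0]] [ 0.104  0.456 -0.552  1.833  0.291  0.943 -0.611] 0.044 0.033795574681542574 [0.3 1.2 0.4] [-0.04 -0.01 -0.01]
```

View pics/w5.png

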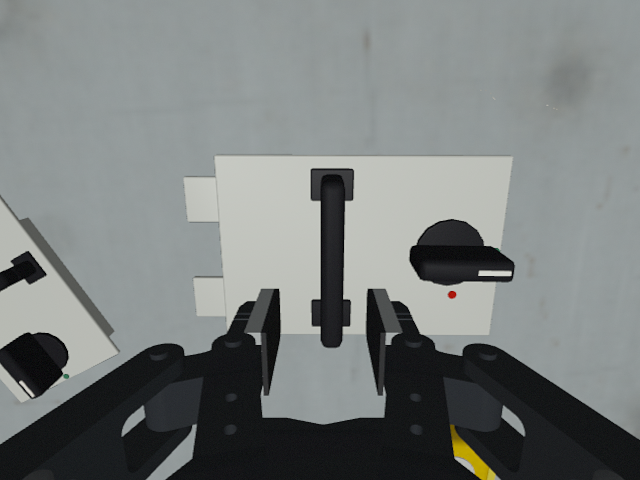

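The bar runs vertically near column 332, with the jaw centre at about 324. That needs a shift of a few mm.

Run:
```python
from bench import arm
from plan import *
from h import *
import pickle
w,p,o=pickle.load(open("w5.pkl","rb"));W=cam(w,(p,o))
q=[onz(W,u,.022) for u in((216,155),(512,155),(490,334),(226,335))]
a=sum(q)/4; d=(q[1]+q[2]-q[0]-q[3])/2;y=np.arctan2(d[1],d[0]);print(a,np.degrees(y),np.linalg.norm(d))
b=(onz(W,(333,176),.056)+onz(W,(332,346),.056))/2;print(b)
h=a[:2]-.017*np.array([np.cos(y),np.sin(y)]);print(h)
s,p,R=cur(arm)
_,R1=frame(np.degrees(y),0)
rows(p,R,[(h[0]+b[0])/2,(h[1]+b[1])/2,.0415],R1,3,.2)
```

```text
[0.57886594 0.1455936  0.022     ] -1.5978580628771426 0.1630953223383811
[0.56208427 0.14878603 0.056     ]
[0.56187255 0.14606763]
-0.1 0.1 -0.1 0.001 0.0013 0.0222 0.2; -0.2 0.1 -0.1 0.001 0.0012 0.0223 0.2; -0.1 0 -0.1 0.001 0.0012 0.0222 0.2
```

Request:
move_arm:
  motion: "-0.1 0.1 -0.1 0.001 0.0013 0.022 0.2; -0.2 0.1 -0.1 0.001 0.0012 0.022 0.2; -0.1 0 -0.1 0.001 0.0012 0.0222 0.2; 0 0 0 0 0 0 0.2; 0 0 0 0 0 0 1; 0 0 0 0 0 0 1; 0 0 0 0 0 0 1; 0 0 0 0 0 0 1"
  newtons: 100

```text
time: 8.12
position: [0.5628, 0.1475, 0.0431]
orientation: [2.255, 2.186, 0.001]
contact_force: [-1.1, -0.6, 6.2]
opening: 0.01
```

```bash
python3 look.py w6
```

```text
8.125 [0.5628 0.1475 0.0431] [[0.031, 1.0, 0.001], [1.0, -0.031, -0.0], [-0.0, 0.001, -1.0]] [ 0.069  0.546 -0.516  1.869  0.359  0.819 -0.663] 0.001 0.009980927791606973 [-1.1 -0.6  6.2] [-0.06  0.17 -0.01]
```

View pics/w6.png

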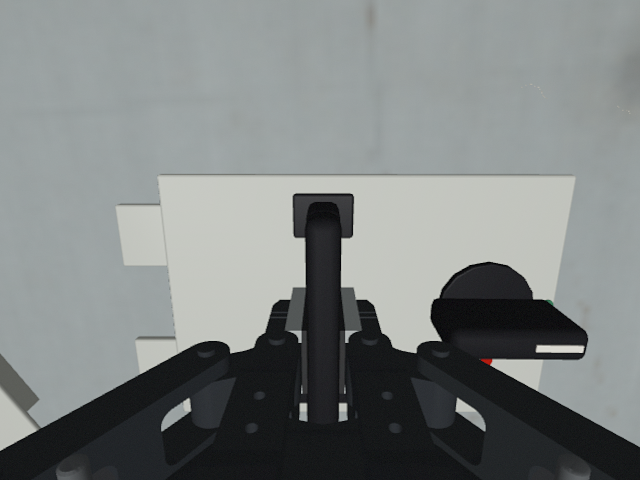

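Run:
```python
from plan import *
from h import *
import pickle
w,p,o=pickle.load(open("w6.pkl","rb"));W=cam(w,(p,o)); R=Ro.from_rotvec(o).as_matrix()
for u in((160,175),(574,175)): print((R.T@(onz(W,u,.022)-p)).round(4))
_,R1=frame(0,0)
p1,R2=rows(p,R,[.56,.147,.22],R,3,1)
# panel pose
P0=np.array([.5077,-.2136,.091]);
C,T1=frame(2.0,36)
```

```text
[ 0.0534 -0.0639  0.0211]
[0.0534 0.0974 0.0212]
0 0 0 -0.0002 -0.0009 -0.059 1; 0 0 0 -0.0002 -0.0008 -0.0589 1; 0 0 0 -0.0002 -0.0009 -0.059 1
```

```bash
cat > ins.py <<'E'
from plan import *
P0=np.array([.5077,-.2136,.0915]); YAW=2.0
OC=np.array([-.0016,.0078,.0431]) # cover origin in tool frame
def tool_for(tip,th,y=0.,P0=P0,yaw=YAW):
    """tip=(x,z) mm in panel frame of tongue tip centre, th deg tilt"""
    Cp,_=frame(yaw,24); C,T=frame(yaw,24+th)
    tipw=P0+Cp@(np.array([tip[0],y,tip[1]])/1000)
    O=tipw-C@np.array([-.091,0,.020])
    return O-T@OC,T
def cover_of(p,R,P0=P0,yaw=YAW):
    Cp,_=frame(yaw,24); O=p+R@OC; C=np.column_stack([R[:,1],R[:,0],-R[:,2]])
    tip=Cp.T@(O+C@np.array([-.091,0,.02])-P0)*1000
    hi=Cp.T@(O+C@np.array([.091,0,.022])-P0)*1000
    Rr=Cp.T@C
    return "tip",tip.round(1),"high",hi.round(1),"theta",np.degrees(np.arctan2(Rr[2,0],Rr[0,0])).round(2),"yaw",np.degrees(np.arctan2(Rr[1,0],Rr[0,0])).round(2),"roll",np.degrees(Rr[2,1]).round(2)
E
python3 - <<'E'
from bench import arm
from ins import *
s,p,R=cur(arm)
p1,T1=tool_for((-68,60),12); print(p1,T1)
p,R=rows(p,R,[p[0],p[1],.20],R,3,1)
mid=np.array([.53,.0,.27]);_,Tm=frame(0,15)
p,R=rows(p,R,mid,Tm,3,1)
p,R=rows(p,R,p1,T1,5,1)
E
```

```text
[ 0.47487122 -0.21314543  0.18624666] [[-0.0348995   0.80852416  0.58742719]
 [ 0.99939083  0.02823429  0.02051341]
 [ 0.          0.58778525 -0.80901699]]
0 0 0 0 0 -0.0523 1; 0 0 0 0 0.0001 -0.0523 1; 0 0 0 -0.0001 0 -0.0523 1
-5 0.1 -0.6 -0.0495 -0.0094 -0.0233 1; -5 0.1 -0.6 -0.0493 -0.0078 -0.0242 1; -4.9 0 -0.6 -0.0492 -0.0062 -0.0248 1
-4.2 0.2 -0.4 -0.0426 -0.015 0.0134 1; -4.2 0.2 -0.3 -0.0425 -0.0162 0.012 1; -4.2 0.1 -0.4 -0.0425 -0.0173 0.0107 1; -4.2 0.2 -0.3 -0.0424 -0.0184 0.0094 1; -4.2 0.2 -0.4 -0.0423 -0.0191 0.0078 1
```

Request:
move_arm:
  motion: "0 0 0 0 0 -0.03 1; 0 0 0 0 0 -0.06 1; 0 0 0 0 0 -0.06 1; -5 0.1 -0.6 -0.0495 -0.0094 -0.024 1; -5 0.1 -0.6 -0.0493 -0.0078 -0.0245 1; -5 0 -0.6 -0.0492 -0.006 -0.025 1"

```text
time: 8.93
position: [0.5277, -0.0018, 0.2626]
orientation: [2.08, 2.083, 0.27]
contact_force: [1.1, -0.4, -4.2]
opening: 0.0097
```

```bash
python3 look.py s7 scene
python3 - <<'E'
from bench import arm
from ins import *
s,p,R=cur(arm); print(cover_of(p,R))
p1,T1=tool_for((-68,60),12)
rows(p,R,p1,T1,6,1)
E
```

```text
8.925 [ 0.5277 -0.0018  0.2626] [[-0.001, 0.966, 0.258], [1.0, 0.002, -0.002], [-0.002, 0.258, -0.966]] [ 0.448  0.033 -0.55   1.976  0.058  0.879 -0.13 ] 1.399 0.009687811790691383 [ 1.1 -0.4 -4.2] [-0.1   0.52 -0.01]
('tip', array([  7.5, 202.9, 138.2]), 'high', array([187.5, 195.7, 112. ]), 'theta', np.float64(-8.91), 'yaw', np.float64(-2.32), 'roll', np.float64(-1.58))
-3.5 0.3 -0.3 -0.0336 -0.0114 0.0109 1; -3.5 0.3 -0.4 -0.0336 -0.0121 0.0099 1; -3.5 0.2 -0.3 -0.0335 -0.013 0.0091 1; -3.5 0.3 -0.4 -0.0336 -0.0137 0.008 1; -3.4 0.3 -0.3 -0.0334 -0.0144 0.0071 1; -3.5 0.3 -0.3 -0.0334 -0.015 0.006 1
```

View pics/s7.png

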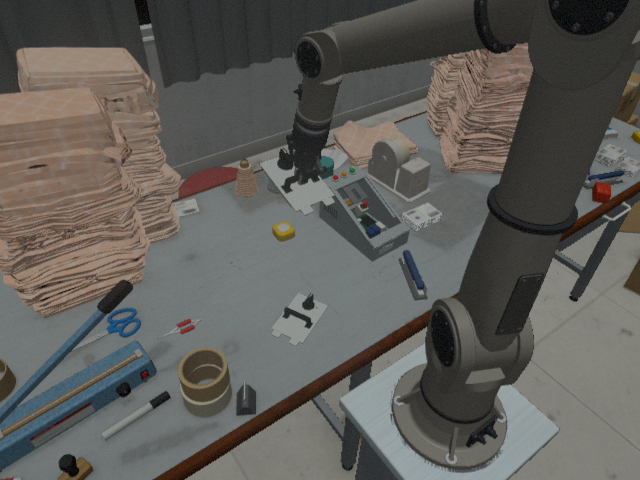

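The cover is held above and to the left of the console. Next is the hover over the opening.

Request:
move_arm:
  motion: "-3.5 0.3 -0.3 -0.033 -0.0114 0.0105 1; -3.5 0.3 -0.4 -0.0336 -0.012 0.0095 1; -3.5 0.2 -0.3 -0.0336 -0.013 0.0087 1; -3.5 0.3 -0.4 -0.0336 -0.0135 0.0078 1; -3.4 0.3 -0.3 -0.033 -0.014 0.007 1; -3.5 0.3 -0.3 -0.033 -0.015 0.006 1; 0 0 0 0 0 0 1; 0 0 0 0 0 0 1"

```text
time: 9.98
position: [0.4843, -0.1824, 0.1894]
orientation: [1.853, 1.933, 0.612]
contact_force: [0.2, -1.1, -4.2]
opening: 0.0099
```

```bash
python3 look.py s8 scene; python3 look.py d8 side;python3 look.py w8
python3 - <<'E'
from bench import arm
from ins import *
from h import *
import pickle
s,p,R=cur(arm); print(cover_of(p,R))
for n,b in(("s8",(290,140)),("d8",(255,140))):
    crop(pickle.load(open(n+".pkl","rb"))[0]["color"],*b,150,120,5,f"pics/{n}c.png")
E
```

```text
9.975 [ 0.4843 -0.1824  0.1894] [[-0.048, 0.827, 0.56], [0.999, 0.03, 0.042], [0.018, 0.561, -0.828]] [ 0.687  0.011 -0.23   2.293 -0.769  0.419  1.146] 0.015 0.009888806553703477 [ 0.2 -1.1 -4.2] [-0.06  1.11  0.02]
10.025 [ 0.4848 -0.1823  0.19  ] [[-0.049, 0.827, 0.56], [0.999, 0.031, 0.042], [0.017, 0.562, -0.827]] [ 0.687  0.011 -0.23   2.292 -0.769  0.419  1.146] 0.01 0.010082776272495467 [-1.   0.6 -3.8] [-0.04  1.15 -0.03]
10.075 [ 0.4852 -0.1823  0.1903] [[-0.049, 0.826, 0.561], [0.999, 0.031, 0.042], [0.017, 0.562, -0.827]] [ 0.687  0.01  -0.23   2.292 -0.769  0.419  1.147] 0.006 0.010118886265681049 [ 0.6 -0.2 -2.8] [-0.03  1.18  0.05]
('tip', array([-57. ,  30.6,  61.6]), 'high', array([121.8,  31. ,  95.9]), 'theta', np.float64(10.24), 'yaw', np.float64(0.14), 'roll', np.float64(1.21))
```

View pics/s8c.png

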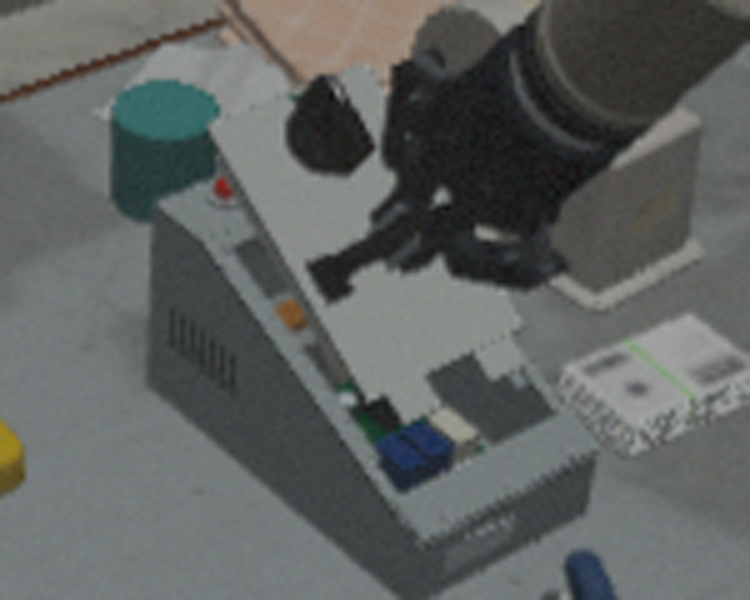

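View pics/d8c.png

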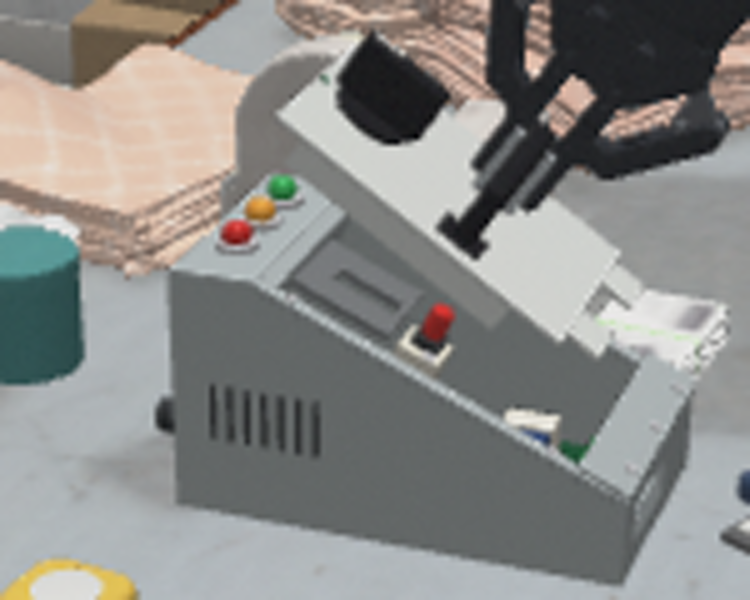

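View pics/w8.png

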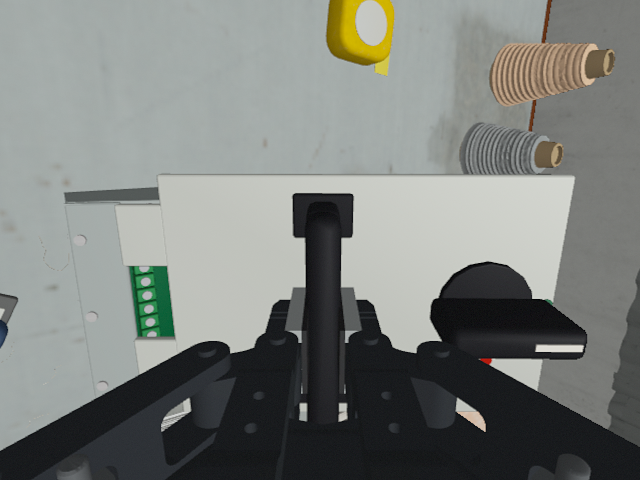

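The cover hasn't slipped: its corners are still at (160,175) and (574,175). It stopped short, 31 mm left of the target, because joint speed limits cut the move. I'll correct with slower rows.

Run:
```python
from bench import arm
from ins import *
s,p,R=cur(arm)
p1,T1=tool_for((-67,35),12)
rows(p,R,p1,T1,8,1)
```

```text
-0.2 -0.2 0 -0.0038 -0.0019 0.0026 1; -0.2 -0.1 0 -0.0039 -0.002 0.0027 1; -0.3 -0.2 0 -0.0038 -0.0019 0.0027 1; -0.2 -0.1 0.1 -0.0038 -0.002 0.0026 1; -0.2 -0.2 0 -0.0039 -0.0019 0.0027 1; -0.2 -0.1 0 -0.0038 -0.002 0.0026 1; -0.2 -0.2 0 -0.0038 -0.002 0.0027 1; -0.3 -0.2 0 -0.0038 -0.002 0.0027 1
```

Request:
move_arm:
  motion: "-0.2 -0.2 0 -0.0038 -0.002 0.0026 1; -0.2 -0.1 0 -0.0038 -0.002 0.0026 1; -0.2 -0.2 0 -0.0038 -0.002 0.0026 1; -0.2 -0.1 0 -0.0038 -0.002 0.0026 1; -0.2 -0.2 0 -0.0038 -0.002 0.0026 1; -0.2 -0.1 0 -0.0038 -0.002 0.0026 1; -0.2 -0.2 0 -0.0038 -0.002 0.0026 1; -0.2 -0.2 0 -0.0038 -0.002 0.0026 1; 0 0 0 0 0 0 1"

```text
time: 11.25
position: [0.4845, -0.2141, 0.1633]
orientation: [1.836, 1.897, 0.612]
contact_force: [-0.9, 0.1, -4.3]
opening: 0.0101
```

```bash
python3 look.py w9
python3 - <<'E'
from bench import arm
from ins import *
s,p,R=cur(arm); print(cover_of(p,R))
p1,T1=tool_for((-67,5),12)
rows(p,R,p1,T1,5,1)
E
```

```text
11.25 [ 0.4845 -0.2141  0.1633] [[-0.033, 0.811, 0.585], [0.999, 0.027, 0.018], [-0.001, 0.585, -0.811]] [ 0.739  0.081 -0.221  2.311 -0.986  0.357  1.429] 0.013 0.010084062747912417 [-0.9  0.1 -4.3] [-0.04  1.2  -0.01]
('tip', array([-68.4,  -1.1,  35.5]), 'high', array([109.3,  -1.2,  74.8]), 'theta', np.float64(11.82), 'yaw', np.float64(-0.03), 'roll', np.float64(-0.11))
0 0 0 0.0002 -0.001 0.006 1; -0.1 0 0 0.0003 -0.001 0.006 1; 0 0.1 0 0.0002 -0.001 0.0059 1; 0 0 0 0.0002 -0.001 0.006 1; -0.1 0 0 0.0002 -0.001 0.006 1
```

View pics/w9.png

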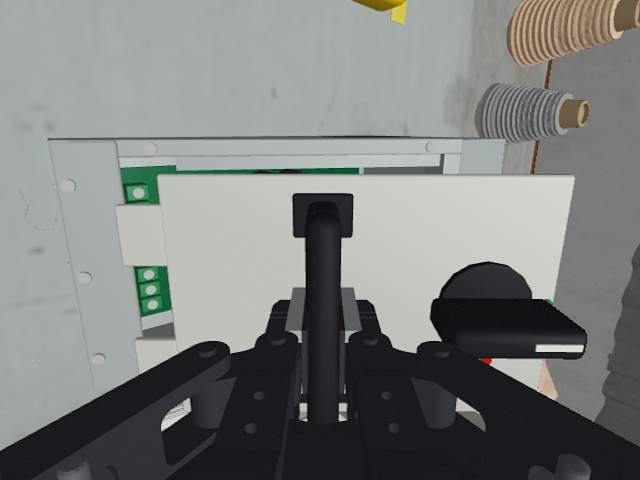

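Run:
```python
from ins import *
from h import *
import pickle
w,p,o=pickle.load(open("w9.pkl","rb"));W=cam(w,(p,o))
crop(w["color"],40,125,160,120,5,"pics/w9a.png")
crop(w["color"],400,125,120,60,6,"pics/w9b.png")
C,_=frame(YAW,24)
for m in((-103.3,65,0),(-74,65,4.5),(-74,57,0.5),(-50,57,-5),(-50,50,-5),(93,57,-5),(93,50,-5),(103.3,65,0),(-74,0,4.5),(-74,-30,4.5)):
    print(m,proj(W,P0+C@(np.array(m)/1000)).round(1))
```

```text
(-103.3, 65, 0) [ 49.  142.6]
(-74, 65, 4.5) [115.9 142.4]
(-74, 57, 0.5) [120.9 159.5]
(-50, 57, -5) [176.  157.8]
(-50, 50, -5) [177.4 171.9]
(93, 57, -5) [439.7 153.7]
(93, 50, -5) [438.7 166.1]
(103.3, 65, 0) [462.2 139.4]
(-74, 0, 4.5) [134.9 275.1]
(-74, -30, 4.5) [142.5 328.6]
```

View pics/w9a.png

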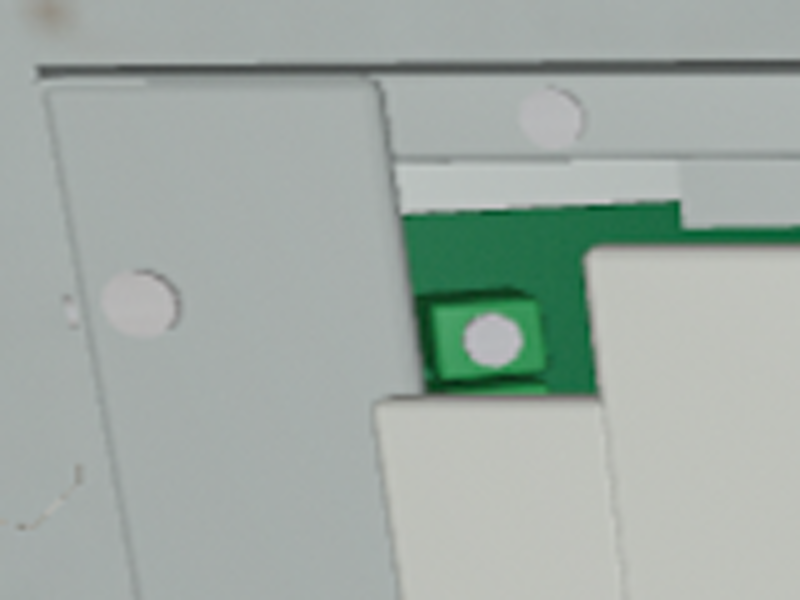

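View pics/w9b.png

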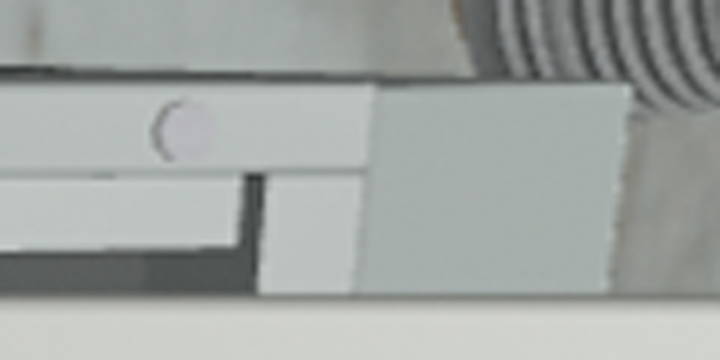

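Request:
move_arm:
  motion: "0 0 0 0.0002 -0.001 0.006 1; -0.1 0 0 0.0002 -0.001 0.006 1; 0 0.1 0 0.0002 -0.001 0.006 1; 0 0 0 0.0002 -0.001 0.006 1; -0.1 0 0 0.0002 -0.001 0.006 1; 0 0 0 0 -0.001 0.005 1; 0 0 0 0 0 0 1"

```text
time: 12.18
position: [0.5004, -0.2122, 0.1314]
orientation: [1.833, 1.897, 0.617]
contact_force: [-0.4, 0.2, -4.3]
opening: 0.0099
```

```bash
python3 look.py w10; python3 look.py d10 side
python3 - <<'E'
from bench import arm
from ins import *
from h import *
import pickle
s,p,R=cur(arm); print(cover_of(p,R))
crop(pickle.load(open("d10.pkl","rb"))[0]["color"],280,145,140,110,5,f"pics/d10c.png")
p1,T1=tool_for((-67,-7),12,y=-.3)
p,R=rows(p,R,p1,T1,2,1)
p1,T1=tool_for((-89,-7.5),12,y=-.3)
p,R=rows(p,R,p1,T1,6,1)
E
```

```text
12.175 [ 0.5004 -0.2122  0.1314] [[-0.035, 0.809, 0.587], [0.999, 0.028, 0.021], [0.0, 0.588, -0.809]] [ 0.757  0.167 -0.272  2.314 -1.175  0.283  1.622] 0.011 0.009916563259689714 [-0.4  0.2 -4.3] [-0.03  1.31  0.02]
12.225 [ 0.5004 -0.2123  0.1317] [[-0.034, 0.808, 0.588], [0.999, 0.028, 0.02], [0.0, 0.588, -0.809]] [ 0.757  0.167 -0.272  2.314 -1.175  0.283  1.621] 0.007 0.010278560427313316 [-0.3  0.5 -3.9] [-0.04  1.24 -0.  ]
('tip', array([-66.7,  -0.1,  -0.1]), 'high', array([110.9,  -0.2,  39.8]), 'theta', np.float64(12.04), 'yaw', np.float64(-0.01), 'roll', np.float64(-0.03))
0 0 0 -0.0001 -0.0009 0.0034 1; 0 0 0 -0.0001 -0.0008 0.0033 1
0 0 0 0 -0.0036 -0.0007 1; 0 0 0 0 -0.0036 -0.0007 1; 0 0 0 0 -0.0036 -0.0006 1; 0 0 0 0 -0.0036 -0.0007 1; 0 0 0 0 -0.0036 -0.0007 1; 0 0 0 0 -0.0036 -0.0007 1
```

View pics/d10c.png

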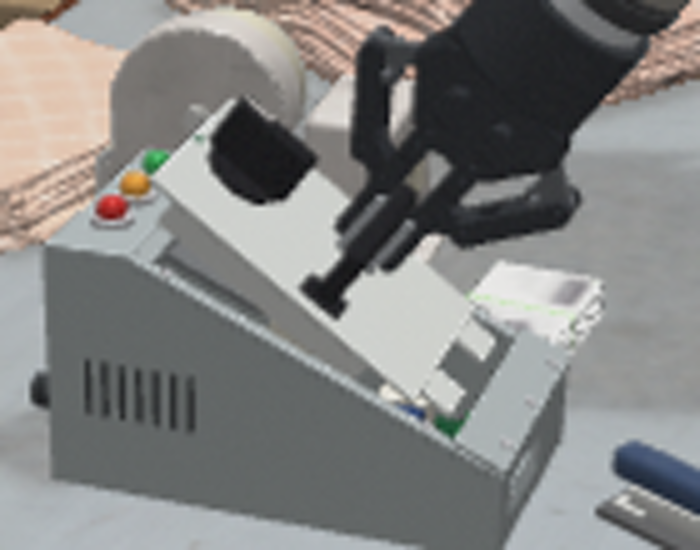

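View pics/w10.png

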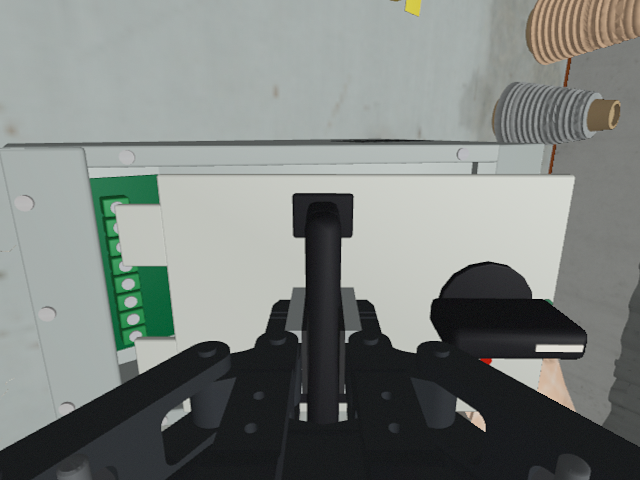

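Run:
```python
from bench import arm
from ins import *
s,p,R=cur(arm)
for t,th,n in(((-67,-8),12,2),((-77,-8.5),11,3),((-90,-8.5),8,4)):
    p1,T1=tool_for(t,th,y=-.3); p,R=rows(p,R,p1,T1,n,1)
```

```text
0 0 0 -0.0001 -0.001 0.0038 1; 0 0 0 -0.0001 -0.0009 0.0039 1
0.3 0 0 0 -0.0032 -0.0001 1; 0.4 0 0 0 -0.0032 0 1; 0.3 0 0 0 -0.0031 0 1
0.8 0 0 0 -0.0029 0.0005 1; 0.7 0 0 0 -0.0029 0.0005 1; 0.8 0 0 0 -0.003 0.0005 1; 0.7 0 0 0 -0.0029 0.0006 1
```

Request:
move_arm:
  motion: "0 0 0 -0.0001 -0.001 0.0038 1; 0 0 0 -0.0001 -0.001 0.0038 1; 0.3 0 0 0 -0.0032 0 1; 0.4 0 0 0 -0.0032 0 1; 0.3 0 0 0 -0.0032 0 1; 0 0 0 0 0 0 1"

```text
time: 13.02
position: [0.4942, -0.2126, 0.1179]
orientation: [1.845, 1.909, 0.6]
contact_force: [-1.4, -0.2, -2.9]
opening: 0.0105
```

```bash
python3 look.py w11
python3 - <<'E'
from bench import arm
from ins import *
s,p,R=cur(arm); print(cover_of(p,R))
for t,th,n in(((-90,-8.5),8,5),):
    p1,T1=tool_for(t,th,y=-.3); p,R=rows(p,R,p1,T1,n,1)
E
```

```text
13.025 [ 0.4942 -0.2126  0.1179] [[-0.034, 0.82, 0.572], [0.999, 0.028, 0.02], [0.0, 0.572, -0.82]] [ 0.753  0.186 -0.267  2.323 -1.19   0.268  1.646] 0.006 0.010491191669022133 [-1.4 -0.2 -2.9] [-0.12  1.44 -0.03]
('tip', array([-78.9,  -0.1,  -8.8]), 'high', array([99.5, -0.3, 27.6]), 'theta', np.float64(10.92), 'yaw', np.float64(-0.06), 'roll', np.float64(-0.01))
0.6 0 0 0 -0.002 0.0004 1; 0.6 0 0 -0.0001 -0.0019 0.0003 1; 0.6 0 0 0 -0.002 0.0005 1; 0.5 0 0 0 -0.0019 0.0004 1; 0.6 0 -0.1 0 -0.002 0.0004 1
```

View pics/w11.png

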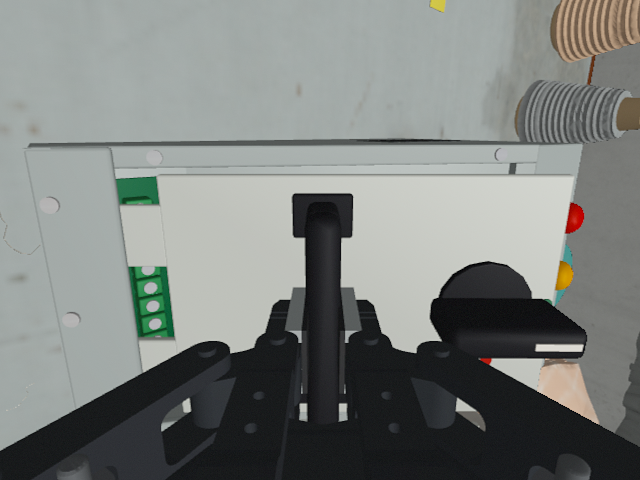

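The tongue ends are starting to disappear under the lip: the visible left edge moved from 117 to 121. There's no contact force, so I'll continue.

Request:
move_arm:
  motion: "0.6 0 0 0 -0.002 0.0004 1; 0.6 0 0 0 -0.002 0.0004 1; 0.6 0 0 0 -0.002 0.0004 1; 0.5 0 0 0 -0.002 0.0004 1; 0.6 0 0 0 -0.002 0.0004 1; 0 0 0 0 0 0 1"

```text
time: 13.82
position: [0.4879, -0.2126, 0.1113]
orientation: [1.874, 1.941, 0.559]
contact_force: [-0.5, 0.2, -3.8]
opening: 0.0099
```

```bash
python3 look.py w12; python3 look.py d12 side
python3 - <<'E'
from bench import arm
from ins import *
from h import *
import pickle
s,p,R=cur(arm); print(cover_of(p,R))
crop(pickle.load(open("d12.pkl","rb"))[0]["color"],280,145,140,110,5,f"pics/d12c.png")
for t,th,n in(((-91,-5),3,4),((-91,-3),0,3)):
    p1,T1=tool_for(t,th,y=-.3); p,R=rows(p,R,p1,T1,n,1)
E
```

```text
13.825 [ 0.4879 -0.2126  0.1113] [[-0.035, 0.847, 0.531], [0.999, 0.03, 0.019], [0.0, 0.531, -0.847]] [ 0.673  0.187 -0.193  2.312 -1.008  0.28   1.459] 0.013 0.009880441828696532 [-0.5  0.2 -3.8] [-0.06  1.16  0.01]
13.875 [ 0.488  -0.2126  0.1114] [[-0.035, 0.847, 0.531], [0.999, 0.029, 0.019], [0.0, 0.531, -0.847]] [ 0.674  0.187 -0.193  2.312 -1.009  0.28   1.459] 0.007 0.010018940665377655 [ 0.2  0.4 -3.1] [-0.01  1.19  0.03]
('tip', array([-88.9,   0.1,  -8.4]), 'high', array([91. ,  0. , 19.2]), 'theta', np.float64(8.11), 'yaw', np.float64(-0.02), 'roll', np.float64(0.01))
1.3 0 0 -0.0001 0 0.001 1; 1.3 0 0 -0.0001 0.0001 0.0009 1; 1.2 0 0 -0.0001 0.0001 0.001 1; 1.3 0 0 0 0.0001 0.0009 1
1 0 0 0 0.0004 0.0008 1; 1 0 0 0 0.0004 0.0008 1; 1 0 0 0 0.0004 0.0008 1
```

View pics/w12.png

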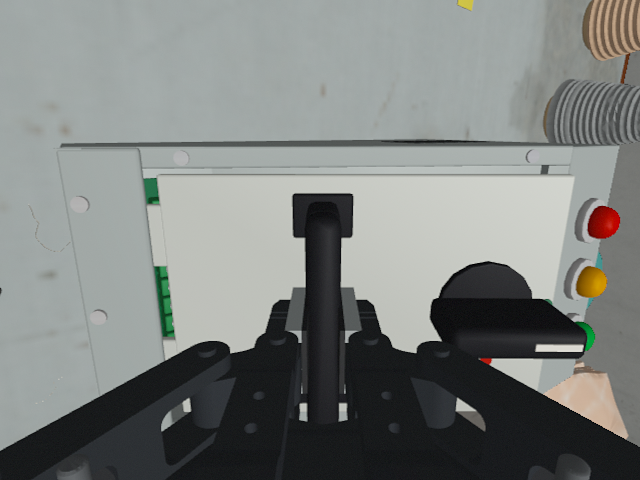

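View pics/d12c.png

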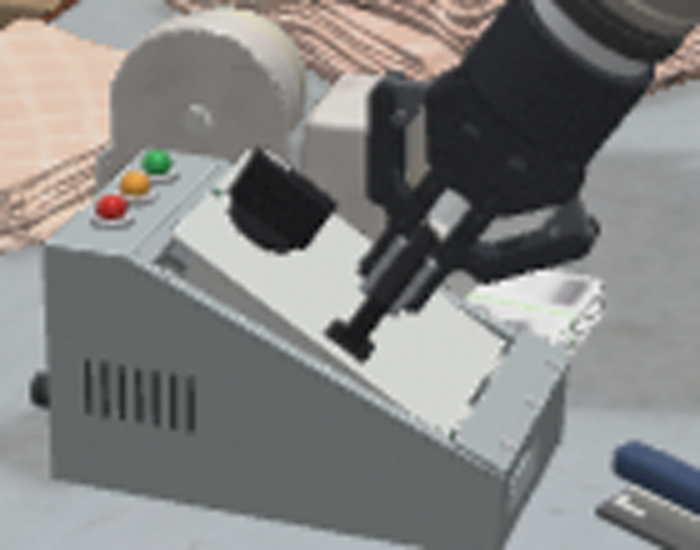

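The hook is going as planned: the low plate edge is close to the lip and the knob end is raised. Now I'll swing down gently.

Request:
move_arm:
  motion: "1.3 0 0 -0.0001 -0.0002 0.001 1; 1.3 0 0 -0.0001 -0.0002 0.001 1; 1.2 0 0 -0.0001 0 0.001 1; 1.3 0 0 0 0 0.001 1; 0 0 0 0 0 0 1"

```text
time: 14.55
position: [0.4903, -0.2129, 0.1087]
orientation: [1.926, 1.996, 0.481]
contact_force: [-4.1, 0.5, 4.3]
opening: 0.0098
```

```bash
python3 look.py w13
python3 - <<'E'
from bench import arm
from ins import *
s,p,R=cur(arm); print(cover_of(p,R))
for t,th,n in(((-91,-3.5),0,4),):
    p1,T1=tool_for(t,th,y=-.3); p,R=rows(p,R,p1,T1,n,1)
E
```

```text
14.55 [ 0.4903 -0.2129  0.1087] [[-0.036, 0.89, 0.455], [0.999, 0.032, 0.016], [-0.0, 0.455, -0.89]] [ 0.498  0.196 -0.038  2.26  -0.689  0.336  1.113] 0.023 0.009795266027707462 [-4.1  0.5  4.3] [0.21 0.8  0.14]
('tip', array([-90.6,  -0.4,  -4.8]), 'high', array([91. , -0.3,  7.1]), 'theta', np.float64(3.1), 'yaw', np.float64(0.02), 'roll', np.float64(0.0))
0.8 0 0 0 0.0002 0.0008 1; 0.8 0 0 0 0.0002 0.0008 1; 0.7 0 0 0 0.0003 0.0008 1; 0.8 0 0 0.0001 0.0002 0.0008 1
```

View pics/w13.png

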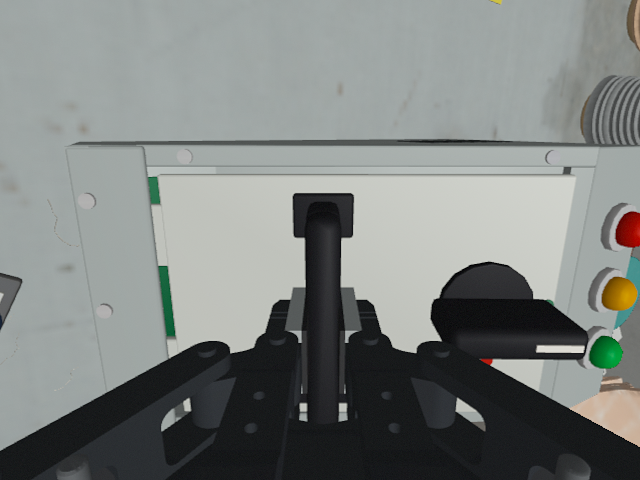

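Request:
move_arm:
  motion: "0.8 0 0 0 0 0.0008 1; 0.8 0 0 0 0 0.0008 1; 0.7 0 0 0 0.0001 0.0008 1; 0.8 0 0 0 0.0001 0.0008 1; 0 0 0 0 0 0 1"

```text
time: 15.22
position: [0.4926, -0.2128, 0.107]
orientation: [1.957, 2.027, 0.433]
contact_force: [-7.0, 4.5, 11.1]
opening: 0.0101
```

```bash
python3 look.py w14; python3 look.py d14 side
python3 - <<'E'
from bench import arm
from ins import *
from h import *
import pickle
s,p,R=cur(arm); print(cover_of(p,R), "F panel",(frame(2,24)[0].T@s["contact_force"]).round(1))
crop(pickle.load(open("d14.pkl","rb"))[0]["color"],280,145,140,110,5,f"pics/d14c.png")
E
```

```text
15.225 [ 0.4926 -0.2128  0.107 ] [[-0.035, 0.912, 0.408], [0.999, 0.032, 0.015], [0.0, 0.408, -0.913]] [ 0.414  0.208  0.032  2.226 -0.551  0.381  0.96 ] 0.009 0.010098047952702525 [-7.   4.5 11.1] [0.51 0.71 0.26]
15.275 [ 0.4925 -0.2128  0.107 ] [[-0.035, 0.912, 0.408], [0.999, 0.032, 0.015], [0.0, 0.408, -0.913]] [ 0.414  0.208  0.032  2.227 -0.551  0.381  0.96 ] 0.005 0.01016827200216929 [-7.   3.4 11. ] [0.56 0.71 0.31]
('tip', array([-90.7,  -0.3,  -2.9]), 'high', array([91.3, -0.3, -0.6]), 'theta', np.float64(0.1), 'yaw', np.float64(0.01), 'roll', np.float64(0.02)) F panel [-2.3  3.1 12.8]
```

View pics/w14.png

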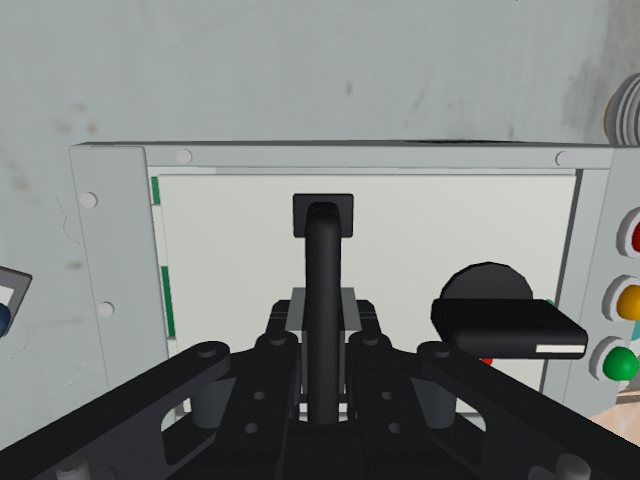

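View pics/d14c.png

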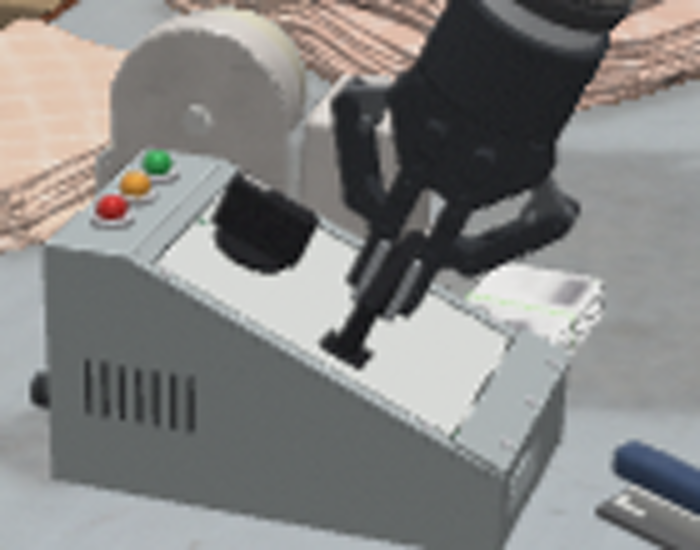

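The cover sits flush in the opening with about 13 N of spring push through the grip. I'll release it, back off along the normal, and turn the tool to take the knob.

Request:
move_arm:
  motion: "0 0 0 0 0 0 0.2; 0 0 0 0 0 0 0.2; 0 0 0 0 0 -0.02 0.2; 0 0 0 0 0 -0.03 0.2; 0 0 0 0 0 -0.03 0.2; 0 0 0 0 0 0 0.2"
  newtons: 60

```text
time: 16.08
position: [0.4603, -0.2153, 0.1808]
orientation: [1.956, 2.024, 0.431]
contact_force: [0.4, -0.7, -0.4]
opening: 0.0341
```

```bash
python3 look.py w15; python3 look.py d15 side
python3 - <<'E'
from bench import arm
from ins import *
from h import *
import pickle
s,p,R=cur(arm)
crop(pickle.load(open("d15.pkl","rb"))[0]["color"],280,145,140,110,5,f"pics/d15c.png")
C,_=frame(YAW,24)
_,T0=frame(YAW,24); T1=T0@Ro.from_euler('z',90,degrees=True).as_matrix()
tgt=P0+C@np.array([.060,0,.100]); print(tgt,T1)
rows(p,R,tgt,T1,10,.2)
E
```

```text
16.075 [ 0.4603 -0.2153  0.1808] [[-0.034, 0.911, 0.41], [0.999, 0.032, 0.011], [-0.003, 0.41, -0.912]] [ 0.382  0.036  0.103  2.215 -0.4    0.552  0.824] 0.043 0.03409162685453594 [ 0.4 -0.7 -0.4] [-0.03  0.36  0.02]
16.125 [ 0.4598 -0.2146  0.1793] [[-0.034, 0.912, 0.408], [0.999, 0.032, 0.013], [-0.001, 0.408, -0.913]] [ 0.382  0.038  0.102  2.216 -0.4    0.552  0.824] 0.033 0.034329402527515 [-0.1  0.4  0.5] [-0.03  0.44  0.04]
[ 0.52183045 -0.21310655  0.20725874] [[ 9.12988950e-01  3.48994967e-02  4.06488870e-01]
 [ 3.18822767e-02 -9.99390827e-01  1.41949041e-02]
 [ 4.06736643e-01  9.03136772e-17 -9.13545458e-01]]
0 0 9 -0.0001 0.0069 -0.0001 0.2; 0 0 9 0.0009 0.0068 -0.0001 0.2; 0 0 9 0.002 0.0066 -0.0001 0.2; 0 0 9 0.0031 0.0062 -0.0001 0.2; 0 0 9 0.0039 0.0056 -0.0002 0.2; 0 0 9 0.0048 0.005 -0.0001 0.2; 0 0 9 0.0055 0.0041 -0.0001 0.2; 0 0 9 0.0061 0.0032 -0.0001 0.2; 0 0 9 0.0065 0.0023 -0.0001 0.2; 0 0 9 0.0068 0.0012 -0.0001 0.2
```

View pics/w15.png

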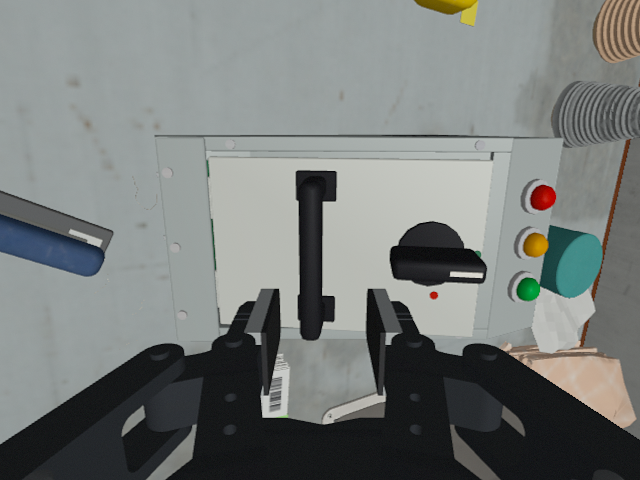

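View pics/d15c.png

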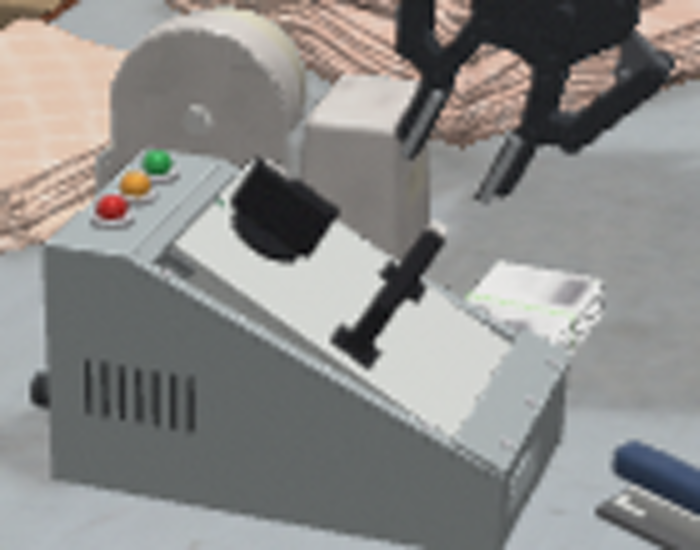

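The cover stays hooked with its knob end sprung up by about 9 mm, as expected. Next I'll move over the knob.

Request:
move_arm:
  motion: "0 0 9 0 0.007 0 0.3; 0 0 9 0.001 0.0068 0 0.3; 0 0 9 0.002 0.0066 0 0.3; 0 0 9 0.003 0.0062 0 0.3; 0 0 9 0.004 0.0056 0 0.3; 0 0 9 0.0048 0.005 0 0.3; 0 0 9 0.0055 0.004 0 0.3; 0 0 9 0.006 0.0032 0 0.3; 0 0 9 0.0065 0.0023 0 0.3; 0 0 9 0.0068 0.0012 0 0.3"

```text
time: 17.42
position: [0.5221, -0.2124, 0.2045]
orientation: [-3.065, -0.046, -0.646]
contact_force: [0.1, -0.1, 0.4]
opening: 0.0298
```

Request:
move_arm:
  motion: "0 0 0 0 0 0 0.3; 0 0 0 0 0 0 0.3"

```text
time: 17.68
position: [0.5216, -0.2126, 0.2051]
orientation: [-3.066, -0.057, -0.647]
contact_force: [-0.1, -0.6, 0.3]
opening: 0.0298
```

```bash
python3 look.py w16
python3 - <<'E'
from bench import arm
from ins import *
s,p,R=cur(arm)
C,_=frame(YAW,24)
_,T0=frame(YAW,24); T1=T0@Ro.from_euler('z',90,degrees=True).as_matrix()
print("panel frame TCP",(C.T@(p-P0)*1000).round(1))
tgt=P0+C@np.array([.060,0,.070])
rows(p,R,tgt,T1,4,.3)
E
```

```text
17.675 [ 0.5216 -0.2126  0.2051] [[0.914, 0.037, 0.404], [0.034, -0.999, 0.015], [0.404, 0.0, -0.915]] [ 0.241  0.1    0.183  2.082 -0.348  0.612 -0.863] 0.011 0.02981735281352058 [-0.1 -0.6  0.3] [0.04 0.39 0.04]
panel frame TCP [59.   0.3 98.4]
0 0 0 0.0003 0.0001 0.0071 0.3; 0 0.1 0 0.0002 0.0001 0.0071 0.3; 0 0 0.1 0.0003 0.0001 0.0071 0.3; 0 0 0 0.0002 0.0001 0.0071 0.3
```

View pics/w16.png

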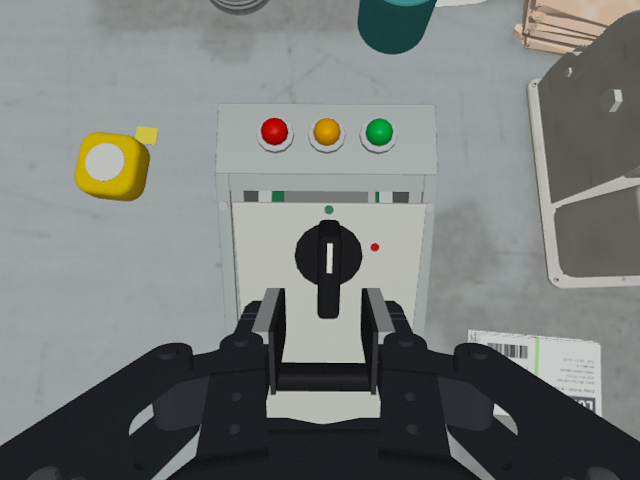

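The wing is along the panel's x axis at column 329, with the jaw centre at about 322.5, so I'll shift about 2.5–3 mm along tool y. The line points at the green dot (328,210).

```bash
cat > kn.py <<'E'
from ins import *
C,_=frame(YAW,24)
def kpose(xyz,pitch,turn):
    _,T0=frame(YAW,pitch); return P0+C@(np.array(xyz)/1000), T0@Ro.from_euler('z',90+turn,degrees=True).as_matrix()
E
python3 - <<'E'
from bench import arm
from kn import *
s,p,R=cur(arm)
t,T=kpose((59,-2.5,28),27,0)
p,R=rows(p,R,t,T,5,.3)
t,T=kpose((60,-2.5,20),24,0)
p,R=rows(p,R,t,T,4,1)
E
```

```text
0 0.6 0 0 0.0006 0.0141 0.3; 0 0.7 0 -0.0001 0.0005 0.0141 0.3; 0 0.6 0 -0.0003 0.0006 0.014 0.3; 0 0.6 0.1 -0.0004 0.0006 0.0141 0.3; 0 0.6 0 -0.0006 0.0006 0.0141 0.3
0 -0.7 0 0.0001 0 0.002 1; 0 -0.8 0 0.0002 0 0.002 1; 0 -0.7 0 0.0002 0 0.002 1; 0 -0.8 0 0.0002 0 0.002 1
```

Request:
move_arm:
  motion: "0 0.6 0 0 0.0006 0.014 0.3; 0 0.7 0 0 0.0005 0.014 0.3; 0 0.6 0 -0.0003 0.0006 0.014 0.3; 0 0.6 0.1 -0.0004 0.0006 0.014 0.3; 0 0.6 0 -0.0006 0.0006 0.014 0.3; 0 0 0 0 0 0 0.3"

```text
time: 18.48
position: [0.5498, -0.2146, 0.141]
orientation: [-3.046, -0.051, -0.728]
contact_force: [0.1, 0.6, 0.4]
opening: 0.0297
```

```bash
python3 look.py w17
python3 - <<'E'
from bench import arm
from kn import *
s,p,R=cur(arm)
print("panel frame TCP",(C.T@(p-P0)*1000).round(1))
E
```

```text
18.475 [ 0.5498 -0.2146  0.141 ] [[0.891, 0.034, 0.452], [0.029, -0.999, 0.017], [0.452, -0.001, -0.892]] [ 0.307  0.224  0.113  2.125 -0.566  0.424 -0.65 ] 0.022 0.029728325631551273 [0.1 0.6 0.4] [-0.01  0.47 -0.  ]
panel frame TCP [59.2 -2.8 28.7]
```

View pics/w17.png

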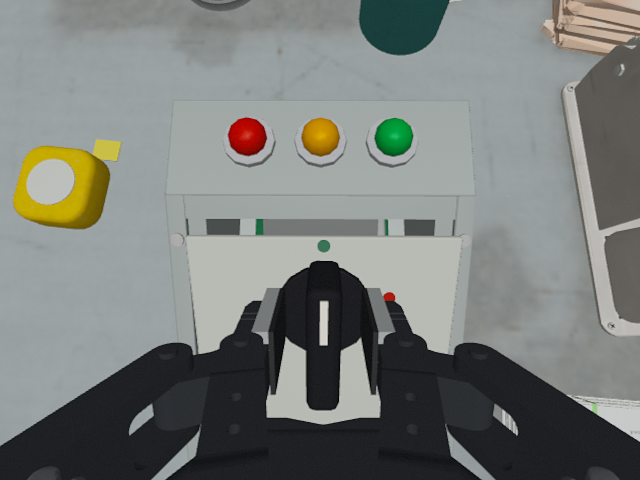

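The wing is centred between the jaws. Close, then press.

Request:
move_arm:
  motion: "0 0 0 0 0 0 1; 0 0 0 0 0 0 1; 0 0 0 0 0 0 1; 0 -0.7 0 0 0 0.002 1; 0 -0.8 0 0.0002 0 0.002 1; 0 -0.7 0 0.0002 0 0.002 1; 0 -0.8 0 0.0002 0 0.002 1; 0 0 0 0 0 0 1"
  newtons: 60

```text
time: 19.52
position: [0.5558, -0.2149, 0.1367]
orientation: [-3.065, -0.052, -0.654]
contact_force: [-3.4, 0.2, 8.4]
opening: 0.0112
```

```bash
python3 look.py d18 side
python3 - <<'E'
from bench import arm
from kn import *
from h import *
import pickle
s,p,R=cur(arm)
crop(pickle.load(open("d18.pkl","rb"))[0]["color"],280,145,140,110,5,f"pics/d18c.png")
print("panel frame TCP",(C.T@(p-P0)*1000).round(1),"F",(C.T@s["contact_force"]).round(1))
E
```

```text
19.525 [ 0.5558 -0.2149  0.1367] [[0.912, 0.034, 0.408], [0.031, -0.999, 0.014], [0.408, 0.0, -0.913]] [ 0.252  0.25   0.157  2.085 -0.48   0.467 -0.747] 0.007 0.011211478025283172 [-3.4  0.2  8.4] [0.06 0.77 0.1 ]
panel frame TCP [62.3 -3.  21.8] F [1.9 1.  8. ]
```

View pics/d18c.png

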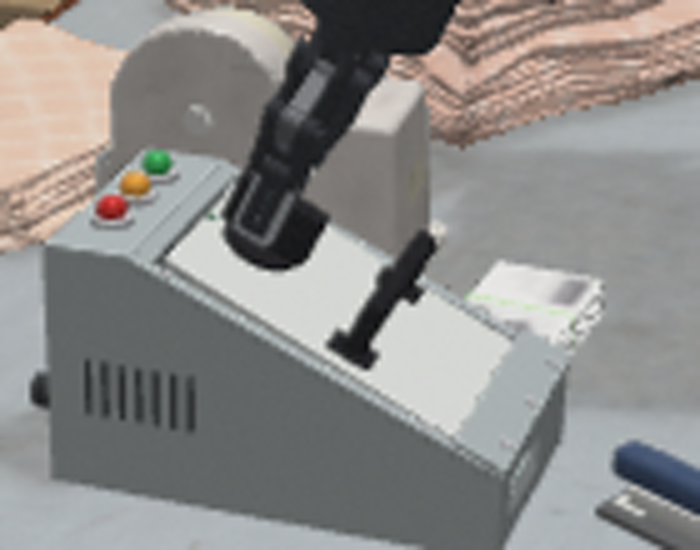

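Request:
move_arm:
  motion: "0 0 0 -0.001 0 0.001 1; 0 0 0 -0.0005 0 0.001 1; 0 0 0 0 0 0.001 1; 0 0 0 0 0 0 1"

```text
time: 20.08
position: [0.557, -0.2149, 0.1351]
orientation: [-3.064, -0.052, -0.659]
contact_force: [-3.7, 2.6, 14.4]
opening: 0.0109
```

Run:
```python
from bench import arm
from kn import *
s,p,R=cur(arm)
print("panel frame TCP",(C.T@(p-P0)*1000).round(1),"F",(C.T@s["contact_force"]).round(1),s["wrist_torque"].round(2),s["joint_pos"].round(2))
```

```text
panel frame TCP [62.7 -3.  19.8] F [ 2.6  2.8 14.6] [0.4  0.7  0.14] [ 0.26  0.25  0.15  2.09 -0.49  0.46 -0.74]
```

Request:
move_arm:
  motion: "0 0 0 0 0 0.001 1; 0 0 0 0 0 0.0005 1; 0 0 8 0 0 0 1; 0 0 8 0 0 0 1; 0 0 8 0 0 0 1; 0 0 0 0 0 0 1"

```text
time: 20.82
position: [0.5575, -0.2169, 0.1338]
orientation: [-2.929, 0.575, -0.628]
contact_force: [-2.7, -1.4, 12.6]
opening: 0.0109
```

```bash
python3 look.py w19
python3 - <<'E'
from bench import arm
from kn import *
s,p,R=cur(arm)
Rr=C.T@R
print("panel frame TCP",(C.T@(p-P0)*1000).round(1),"F",(C.T@s["contact_force"]).round(1),(C.T@s["wrist_torque"]).round(2),s["joint_pos"].round(2),"yaw",np.degrees(np.arctan2(Rr[1,1],Rr[0,1])))
E
```

```text
20.825 [ 0.5575 -0.2169  0.1338] [[0.844, -0.343, 0.412], [-0.38, -0.925, 0.01], [0.377, -0.165, -0.911]] [ 0.177  0.261  0.245  2.088 -0.543  0.466 -1.109] 0.024 0.010850681552524633 [-2.7 -1.4 12.6] [-0.06  0.61 -0.08]
panel frame TCP [62.6 -5.1 18.5] F [ 1.9 -1.9 12.7] [-0.09  0.69 -0.02] [ 0.18  0.26  0.24  2.09 -0.54  0.47 -1.11] yaw -114.13469355271862
```

View pics/w19.png

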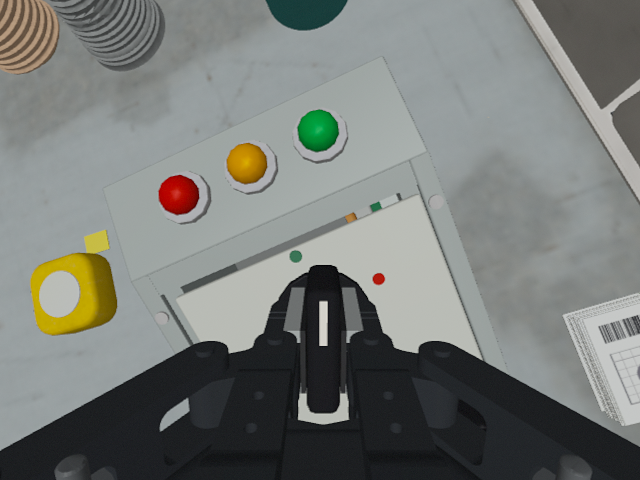

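The knob turns freely while the cover is pressed: about 24° so far, with the cover aligned and low. I'll continue clockwise.

Request:
move_arm:
  motion: "0 0 8 0 0 0 1; 0 0 8 0 0 0 1; 0 0 8 0 0 0 1; 0 0 8 0 0 0 1; 0 0 8 0 0 0 1; 0 0 8 0 0 0 1; 0 0 8 0 0 0 1; 0 0 4 0 0 0 1; 0 0 0 0 0 0 1"

```text
time: 22.0
position: [0.554, -0.2199, 0.1323]
orientation: [-2.133, 1.855, -0.448]
contact_force: [-11.2, -6.1, 14.2]
opening: 0.0112
```

```bash
python3 look.py w20
python3 - <<'E'
from bench import arm
from kn import *
s,p,R=cur(arm)
Rr=C.T@R
print("panel frame TCP",(C.T@(p-P0)*1000).round(1),"F",(C.T@s["contact_force"]).round(1),(C.T@s["wrist_torque"]).round(2),s["joint_pos"].round(2),"yaw",np.degrees(np.arctan2(Rr[1,1],Rr[0,1])))
E
```

```text
22.0 [ 0.554  -0.2199  0.1323] [[0.128, -0.904, 0.407], [-0.991, -0.137, 0.007], [0.05, -0.404, -0.913]] [-0.018  0.282  0.479  2.096 -0.672  0.498 -2.032] 0.009 0.01115429135428926 [-11.2  -6.1  14.2] [-1.36  1.79  0.72]
panel frame TCP [58.6 -7.9 18.6] F [-4.7 -5.7 17.6] [-0.95  1.85  1.16] [-0.02  0.28  0.48  2.1  -0.67  0.5  -2.03] yaw -173.93875166704612
```

View pics/w20.png

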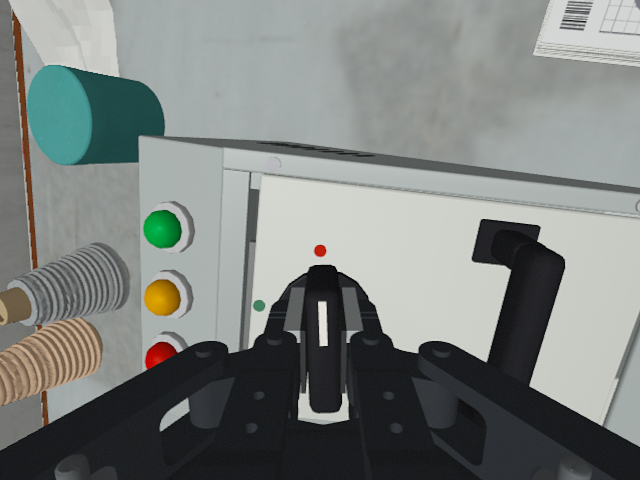

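The line is at the red dot (320,250) and the torque rose to 1.2 N m, so the knob is at its stop. Release and back off.

Request:
move_arm:
  motion: "0 0 0 0 0 0 0.3; 0 0 0 0 0 0 0.3; 0 0 0 0 0 0 0.3; 0 0 0 0 0 -0.02 0.3; 0 0 0 0 0 -0.04 0.3; 0 0 0 0 0 -0.04 0.3; 0 0 0 0 0 0 0.3; 0 0 0 0 0 0 0.3"

```text
time: 23.05
position: [0.5145, -0.2151, 0.2214]
orientation: [-2.13, 1.853, -0.437]
contact_force: [-0.1, 1.0, -0.6]
opening: 0.0297
```

```bash
python3 look.py w21; python3 look.py d21 side; python3 look.py s21 scene
python3 - <<'E'
from h import *
import pickle
crop(pickle.load(open("d21.pkl","rb"))[0]["color"],280,145,140,110,5,f"pics/d21c.png")
E
```

```text
23.05 [ 0.5145 -0.2151  0.2214] [[0.13, -0.905, 0.406], [-0.991, -0.135, 0.015], [0.041, -0.404, -0.914]] [-0.147  0.076  0.604  2.083 -0.39   0.657 -2.285] 0.023 0.029748639137711457 [-0.1  1.  -0.6] [-0.03  0.44  0.05]
23.1 [ 0.5143 -0.2151  0.2208] [[0.13, -0.905, 0.405], [-0.991, -0.135, 0.015], [0.041, -0.403, -0.914]] [-0.146  0.077  0.604  2.083 -0.389  0.657 -2.285] 0.014 0.03012505810775591 [-0.4 -0.5  1. ] [-0.    0.4   0.02]
23.15 [ 0.5142 -0.2152  0.2205] [[0.129, -0.905, 0.405], [-0.991, -0.135, 0.015], [0.041, -0.403, -0.914]] [-0.146  0.077  0.604  2.083 -0.389  0.657 -2.285] 0.004 0.029723623829960986 [-0.3 -1.  -0.2] [-0.01  0.46 -0.02]
```

View pics/w21.png

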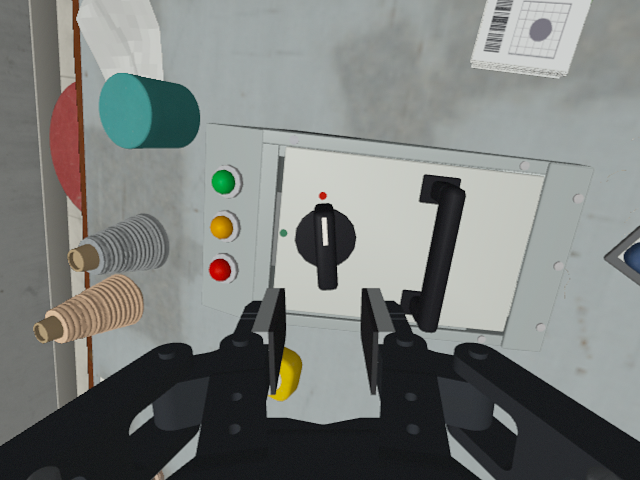

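View pics/d21c.png

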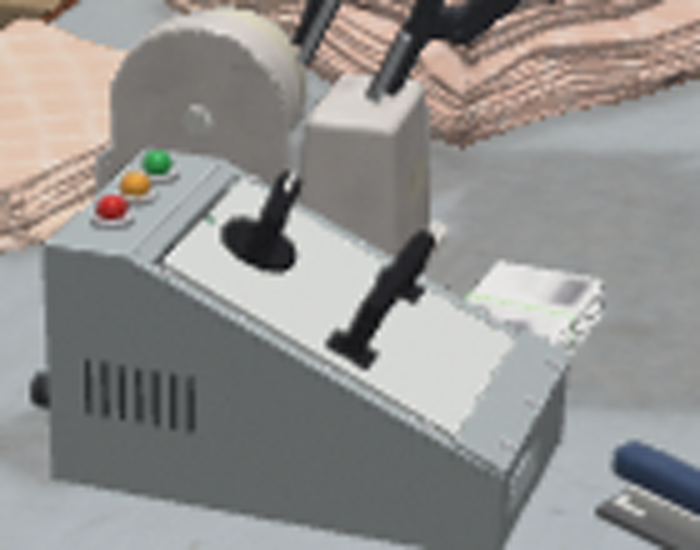

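View pics/s21.png

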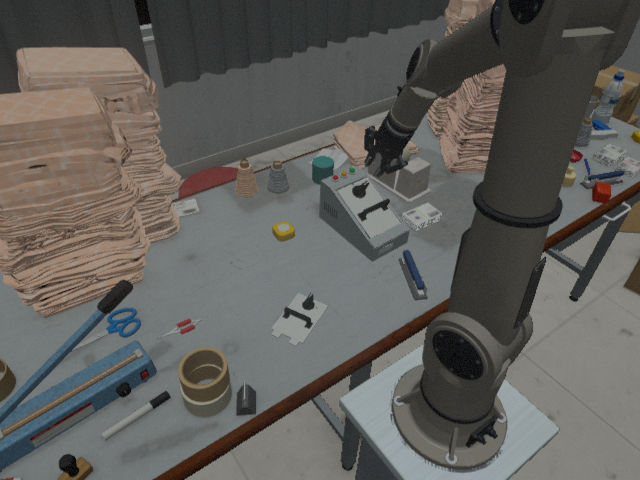

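The knob is locked at the red dot and the cover looks flush. Snips, tape and cards haven't moved. I'll put numbers on it by casting rays onto the panel plane.

Run:
```python
from kn import *
from h import *
import pickle
w,p,o=pickle.load(open("w21.pkl","rb"));W=cam(w,(p,o))
crop(w["color"],265,130,160,120,5,"pics/w21a.png");crop(w["color"],440,230,160,120,5,"pics/w21b.png");crop(w["color"],440,140,160,120,5,"pics/w21c.png")
def onp(u,z):
    o,d=ray(W,u); n=C[:,2]; t=((P0-o)@n+z)/(d@n); return C.T@(o+t*d-P0)*1000
for n,u,z in(("top-R",(284,147),.0),("low-R",(547,175),-.001),("low-L",(503,331),-.001),("top-L",(276,307),.0),("wing a",(323,207),.034),("wing b",(328,288),.034)): print(n,onp(u,z).round(1))
# initial vs now bystanders in scene
a=pickle.load(open("snap0.pkl","rb"))["s"]["color"];b=pickle.load(open("s21.pkl","rb"))[0]["color"]
for n,(x,y) in(("tape",(284,230)),("snips",(182,327)),("cards",(422,215))):
    t=a[y-14:y+14,x-16:x+16]; r=cv2.matchTemplate(b[y-40:y+40,x-40:x+40],t,cv2.TM_CCOEFF_NORMED);m=cv2.minMaxLoc(r);print(n,np.array(m[3])+[16-40,14-40],round(m[1],3))
```

```text
top-R [ 88.8 -55.3  -0. ]
low-R [-78.1 -55.3  -1. ]
low-L [-75.7  55.7  -1. ]
top-L [86.  53.3 -0. ]
wing a [ 61.6 -27.1  34. ]
wing b [53.6 21.  34. ]
tape [0 0] 0.995
snips [0 0] 0.993
cards [0 0] 0.995
```

View pics/w21a.png

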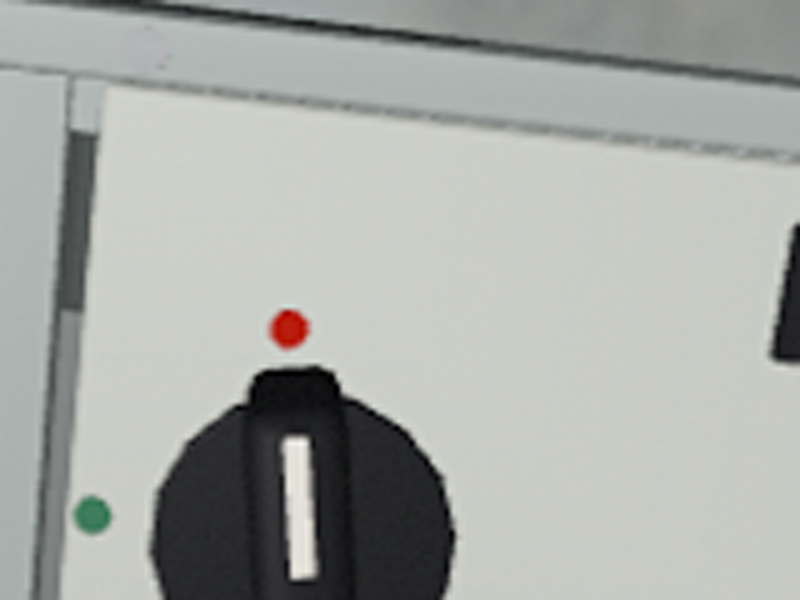

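View pics/w21b.png

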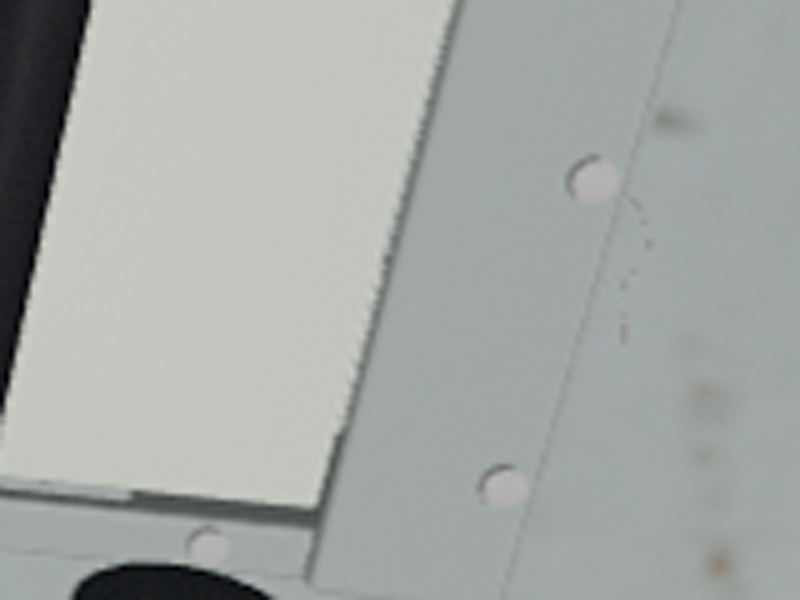

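View pics/w21c.png

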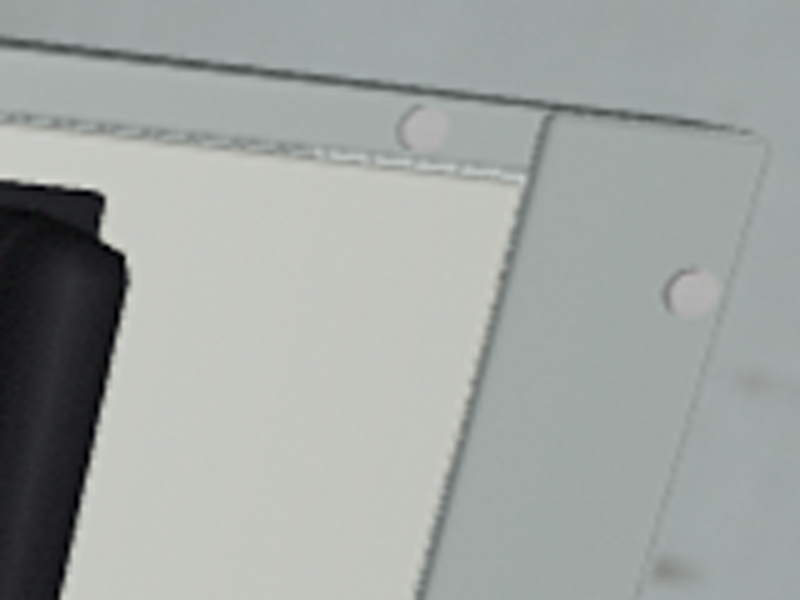

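Run:
```python
from bench import arm
s=arm.sense();print(s["time"],s["contact_force"].round(1),abs(s["qd"]).max())
print(arm.sign_off())
```

```text
23.2 [0.2 0.1 0.5] 0.004319500852634019
the job is handed in; nothing more can be done
None
```

The larger cover is back in the console, locked, and the job is handed in at 23.2 s of the 56 s allowed. `sign_off()` gives no verdict, so this rests on my own checks.

I turned the knob back to open on the table and carried the cover over by its handle. Then I hooked the tongues under the lip, swung the cover down onto the plunger, let go, gripped the wing knob, pressed the cover home and turned it clockwise to the stop.

**What the last checks showed:**
- **Knob:** about 1.4 rad, with the white line at the red dot. The torque rose to about 1.2 N m at the stop.
- **Cover position:** the low edge is at about x −75 to −78 mm, against a limit of −79. The −78 end of that range is a corner hidden by the lip, so it is less certain. The cover is within about 1.5° of parallel.
- **Bystanders:** the snips, tape measure and cards show no shift in the scene picture.
- **Robot:** the gripper is clear of everything and the contact force reads near zero.

**What was less certain:**
- **Height of the plate ends:** I judged flushness only by eye in the side and wrist views. The interlock travel follows from that and was not read directly.
- **Conflicting angles:** the four plate edges gave slightly different angles, from −0.8° to +1.5°, because the measured points are only good to 1–2 mm.
- **Turning the knob:** the grip sat a few mm off the knob axis while turning, which shifted the cover slightly within its play.

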